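# Pack spice jars in a part-filled storage box and snap its lid shut

### The arm

A 6-joint arm with a two-finger parallel gripper is mounted at the origin on a cart in front of the work surface, level with it; the furniture and walls round the work are solid. World frame = base frame: x ahead of the robot, y to its left, z up, the work surface at z = 0. Lengths are in m, angles in rad, forces in N, time in s.
With the tool pointing down it reaches from about 0.225 to 0.725 m from the base axis. Payload 3.1 kg.
Tool frame: the origin (TCP) lies at the very end of the fingers, on their centre line; the grasp point (between the pads) lies 19 mm behind it; y points along the fingers, x is the direction in which the jaws open and shut, and the axes are right-handed (so a half turn about y gives the same grasp; the last joint's range is limited). The gripper opens to 85 mm and grips with 20 to 120 N. Pads are 22 mm wide; open, the fingers measure 114 mm over their backs; the gripper's body (76 mm by 85 mm) begins 54 mm behind the grasp point. The pads swing forward as they close: fully open they stand 13 mm farther back than shut.
Start: joints at [1.057, 0.048, 0.099, 1.622, 0, 1.443], TCP at [0.198, 0.486, 0.231] pointing down, gripper open.
Joint ranges: [-2.91, 2.91], [-0.99, 1.94], [-1.21, 1.42], [-2.12, 2.29], [-1.49, 1.47], [-3.14, 3.14]. Speed limits (rad/s): [2.79, 2.79, 3.14, 3.14, 3.14, 3.14].

### API

Orientations are given as a rotation vector (axis times angle).
In Python, from plant import robot gives the robot as it stands.
- The arm moves only by the shell command python3 -m pendant 'ROWS' [FORCE]. ROWS is a JSON object of lists of equal length, an entry for each row: "delta_pos": the shift along the tool's x, y, z in mm, a list of three; "turn": the turn, a rotation vector about the tool's x, y, z in degrees, a list of three; "gripper": the opening, from 0 (shut) to 1 (fully open). A call has 1 to 10 rows; each row is the pose to reach, as a shift and turn from the pose commanded when the call began, along the tool's axes at that moment; what a row does not reach only later rows make up. A row lasts 1/10 s, in which the tool goes at most 50 mm and 8.59 degrees, less where a joint would pass 70% of its speed; a pose out of reach is approached as far as the arm can. A call with a gripper value outside its range is refused whole. The fingers move at their own pace and stop on an object; FORCE is the grip in N (left out, the last holds). Time passes only in rows, so rows that repeat a pose let the fingers close. It gives the time, the measured TCP pose, the force and the opening at its end, in the units of the state.
- robot.sense(): the state, without advancing time (a new reading comes with each control period).
- robot.camera(name): name is "scene" or "side" or "wrist"; returns the picture (384x512x3 uint8, red, green, blue); there is no depth.
- robot.camera_params(name): a dict with "vfov" (degrees; the focal length in pixels is half the picture's height over the tangent of half this angle, whatever the lens; pixels are square), "cx", "cy" (the principal point, pixels), "T" (4x4, takes a point from camera to world coordinates); the wrist camera has in their place "mount" (4x4, takes a point from camera to tool coordinates, whose origin is the TCP and whose axes are the tool frame's). Camera axes: x right, y up, looking along -z (the intrinsics and any distortion apply to the point x, -y, -z); pixel columns grow to the right and rows downward; lengths in m; the calibration is good to about 2 mm. A picture is of the moment at which its call begins: read the wrist's pose just before it. camera_params takes no time and is no camera call.
- robot.finish_job(): hands the job in, once; it reports no verdict.
The state is a dict: "clock": time; "q": joint angles; "dq": joint speeds; "joint_efforts": joint torques, N m; "tool_pos": TCP position; "tool_rot": TCP orientation; "force": force on the tool from outside, world axes, zero at the start; "torque": the same for the moment, N m; "finger_gap": opening from 0.0 (shut) to 1.0 (fully open).
Only numpy, scipy, OpenCV 4.12 (cv2) and the standard library are available. Lean on these libraries where they do the work, as an engineer would, in place of code of your own. Each camera call takes 0.05 s, during which the arm holds its last target.

### The job

Take the two spice jars from the slanted rack and stand them upright in the open blue storage box, first the red-capped one in the half farther from the robot, then the yellow-capped one in the nearer half: you cannot know how full each half is, so lower each jar gently until you feel it stand on the contents, and only then let go. Then lay the white lid squarely home on the box, without pushing its tabs yet, let go of it, and press the two orange snap tabs fully down, one after the other. Do not disturb the dotted mug and the glass salt shaker.

Things in the scene. Friction and masses are not known exactly. Their poses are not given: they have to be found in the camera images.
- storage_box: Opaque blue box, open on top, fixed to the worktop, 200 (x) x 150 (y) x 150 mm (z) outside, walls 5 mm. Origin at the centre of its underside; z up; its +x half is the one farther from the robot (it is turned by at most 0.2 rad). A divider, its top 35 mm above the underside, splits it into two halves, each 93 x 140 mm inside.
- far_half (a point): Middle of the mouth of the box's far half (box x = +47.5 mm, y = 0), level with the rim, 150 mm above the box's underside. The half is part-filled by goods under a cork sheet that gives like a soft spring, 1 mm per newton up to 7 mm; the cork's top lies anywhere from 12 to 42 mm above the box's underside.
- near_half (a point): Middle of the mouth of the box's near half (box x = -47.5 mm, y = 0), level with the rim. Part-filled like the far half, but to another, equally unknown height.
- red_jar_mid (a point): Spice jar with a red cap: cylinder 41 mm across, 105 mm tall, about 0.11 kg. The point is its centre, half-way up (52 mm from foot and top); z axis from foot to cap. It starts in one of the rack's two slots, leaning 35 degrees from upright, cap towards the rack's front; its cap and upper 40 mm stand free of the rack all round.
- yellow_jar_mid (a point): Spice jar with a yellow cap: cylinder 41 mm across, 105 mm tall, about 0.11 kg. The point is its centre, half-way up (52 mm from foot and top); z axis from foot to cap. It starts in one of the rack's two slots, leaning 35 degrees from upright, cap towards the rack's front; its cap and upper 40 mm stand free of the rack all round.
- spice_rack: Wooden rack, 120 x 206 x 75 mm, fixed. Origin at the centre of its underside; y along its length, +x to its back, its front (-x) faces the robot. Two slots at y = +60 and -60 mm hold a jar each, leaning 35 degrees from upright towards -x, so that a tool in line with a jar points down and towards the rack's +x.
- lid_handle (a point): Grey bar handle in the middle of the lid, 76 mm long along the lid's x, 16 mm wide (y), its top 28 mm above the plate's top face. The point is on the lid's middle, 18 mm above the plate's top face, 24 mm above its underside, 10 mm below the handle's top.
- box_lid: White lid, about 0.23 kg, starts lying on the worktop right way up: plate 208 (x) x 158 (y) x 6 mm; origin mid-underside of the plate, z up. A rim under it, 8 mm deep, fits the box's mouth with 5 mm play each way. At home the plate's underside lies on the box's rim, 150 mm above the box's underside, lid x along box x, either way round.
- tab_left_top (a point): Orange snap tab on the middle of the lid's +y edge, 34 (x) x 20 mm (y), 73 mm from the lid's middle; the point is the middle of its top face, 14 mm above the plate while up and 6 mm when fully pressed.
- tab_left (a joint): That tab's travel: 0 up, 0.008 m fully pressed; it takes about 5 N all the way and stays where it is left; it has snapped in past 0.006.
- tab_right_top (a point): Orange snap tab on the middle of the lid's -y edge, otherwise like the left one.
- tab_right (a joint): That tab's travel: 0 up, 0.008 m fully pressed, as for the left one.
- dotted_mug: Bystander: white mug with blue-grey dots, 82 x 114 x 91 mm, behind the lid; origin at the centre of its underside.
- salt_shaker: Bystander: glass salt shaker with a grey top, 44 mm across, 90 mm tall, behind the work to the right; origin at the centre of its underside.
Not all that is in view belongs to the job. Leave any pink look-alike of the part that bears red_jar_mid alone.

How it is judged:
On the way, in this order (a step that is already met when the one before it is completed fails the run):
1. the red-capped jar stands upright on the contents of the far half while the fingers still hold it (x of red_jar_mid in the frame of storage_box between 0.0175 and 0.0775 m and y of red_jar_mid in the frame of storage_box between -0.052 and 0.052 m and z of red_jar_mid in the frame of storage_box below 0.1 m and angle between red_jar_mid's own z axis and vertical below 0.2 rad and contact force between red_jar and storage_box above 0.4 N and contact force between red_jar and the fingers above 0.5 N), for 0.06 s.
2. the yellow-capped jar stands upright on the contents of the near half while the fingers still hold it (x of yellow_jar_mid in the frame of storage_box between -0.0775 and -0.0175 m and y of yellow_jar_mid in the frame of storage_box between -0.052 and 0.052 m and z of yellow_jar_mid in the frame of storage_box below 0.1 m and angle between yellow_jar_mid's own z axis and vertical below 0.2 rad and contact force between yellow_jar and storage_box above 0.4 N and contact force between yellow_jar and the fingers above 0.5 N), for 0.06 s.
3. the lid lies home on the box, let go, both tabs still up (z of box_lid in the frame of storage_box between 0.145 and 0.154 m and horizontal distance between box_lid and storage_box below 0.012 m and angle between box_lid's own z axis and vertical below 0.035 rad and angle between the x axis of box_lid and the x axis of storage_box, either way round below 0.12 rad and value of joint each of tab_left, tab_right below 0.004 m and contact force between box_lid and the fingers below 0.05 N), for 0.1 s.
4. both tabs are pressed in (z of box_lid in the frame of storage_box between 0.145 and 0.154 m and horizontal distance between box_lid and storage_box below 0.012 m and angle between box_lid's own z axis and vertical below 0.035 rad and angle between the x axis of box_lid and the x axis of storage_box, either way round below 0.12 rad and value of joint each of tab_left, tab_right above 0.006 m), for 0.1 s.
At the end, for the whole second after the job is handed in: Red-capped jar in the far half, yellow-capped in the near half, each within 30 mm of the middle of its half, upright within 0.2 rad, on the contents; lid at rest on the rim (height 5 mm, sideways 12 mm, level 0.035 rad, in line 0.12 rad); both tabs pressed past 6 of 8 mm (all of step 4 and x of red_jar_mid in the frame of storage_box between 0.0175 and 0.0775 m and y of red_jar_mid in the frame of storage_box between -0.052 and 0.052 m and z of each of red_jar_mid, yellow_jar_mid in the frame of storage_box below 0.1 m and angle between each of red_jar_mid, yellow_jar_mid's own z axis and vertical below 0.2 rad and x of yellow_jar_mid in the frame of storage_box between -0.0775 and -0.0175 m and y of yellow_jar_mid in the frame of storage_box between -0.052 and 0.052 m and linear speed of box_lid below 0.02 m/s); the robot touches nothing.
It fails at once if a jar pushed on the box or its contents with more than 30 N (contact force between any of red_jar, yellow_jar and storage_box above 30 N).
It fails at once if the dotted mug or the salt shaker moved by more than 30 mm (distance of any of dotted_mug, salt_shaker from where it was at the start of the episode above 0.03 m).
It also fails if it takes over 72 s, if anything falls off the work surface, if the arm or the gripper's body presses on something with over 40 N, if the wrist force passes 120 N, or if a joint passes its speed limit or range.

## Working session

There is one attempt and no reset: what is moved stays moved. The work goes in short steps, Python scripts to look and compute and a shell command to move; the robot and the scene stay as the last step left them, time stands still between calls to the robot, and variables do not carry over. Pictures are saved under pics/ and viewed, and the job is handed in when it is done.

```bash
ls; mkdir -p pics
python3 - <<'E'
from plant import robot
import cv2,json
s=robot.sense()
print({k:(v if not hasattr(v,'tolist') else v.tolist()) for k,v in s.items()})
for n in ["scene","side","wrist"]:
    p=robot.camera_params(n); print(n,p)
    im=robot.camera(n); cv2.imwrite(f"pics/{n}0.png",im[:,:,::-1])
E
```

```text
pics
{'clock': 0.0, 'q': [1.0572156692924835, 0.048786816357083776, 0.09759056903738676, 1.622010075207883, 5.991266143644634e-06, 1.442990445701693], 'dq': [-0.000854992583705236, 0.0001890848182768037, -0.0016817210015225472, 0.0009826446160824303, -0.0008183626674566412, -0.0006665363333736243], 'joint_efforts': [2.0613520064216573e-05, -33.87824535369873, 32.001543045043945, 0.020501179969869554, -0.00014800146345805842, -6.159600296484768e-07], 'tool_pos': [0.197253026338163, 0.4858699707336545, 0.23009477319310043], 'tool_rot': [-1.3684635600655055, -0.9188726494285927, 0.9224288526357495], 'force': [0.1306664736317447, -0.5480401112577126, 0.14152500513793748], 'torque': [-0.027773175462261206, -0.0315549155995213, -0.014175462547450357], 'finger_gap': 1.0007435222037844}
scene {'vfov': 56.12800382539798, 'cx': 252.21104496646322, 'cy': 198.16783805018233, 'T': array([[ 0.55114376,  0.52168424, -0.65121894, -0.14926947],
       [-0.83415272,  0.36386691, -0.41447571, -0.49898438],
       [ 0.02073158,  0.77165175,  0.6357073 ,  0.83367073],
       [ 0.        ,  0.        ,  0.        ,  1.        ]])}
side {'vfov': 43.017211906267065, 'cx': 252.75176637298014, 'cy': 194.54005929741348, 'T': array([[ 0.99688779,  0.04823602, -0.06235395,  0.48685359],
       [-0.07837178,  0.52091017, -0.85000615, -1.39236414],
       [-0.00852011,  0.85224754,  0.52306934,  0.97755037],
       [ 0.        ,  0.        ,  0.        ,  1.        ]])}
wrist {'vfov': 62.59827279780912, 'cx': 258.26464567167363, 'cy': 191.5913691223022, 'mount': array([[ 9.99999952e-01,  9.61926778e-05,  2.95425226e-04,
         5.96002942e-04],
       [ 2.53828565e-04,  2.95387206e-01, -9.55377587e-01,
        -1.43213393e-01],
       [-1.79165161e-04,  9.55377616e-01,  2.95387167e-01,
         7.67632052e-02],
       [ 0.00000000e+00,  0.00000000e+00,  0.00000000e+00,
         1.00000000e+00]])}
```

View pics/scene0.png

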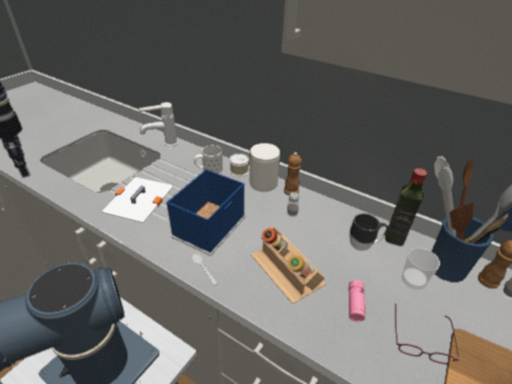

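View pics/side0.png

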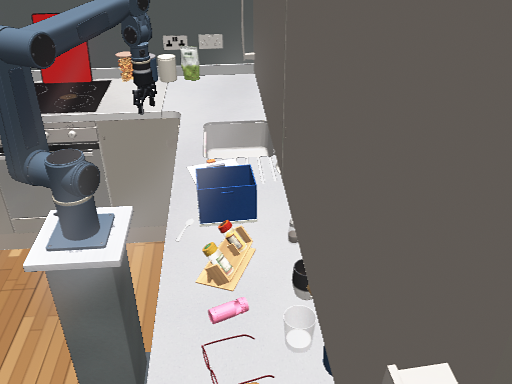

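View pics/wrist0.png

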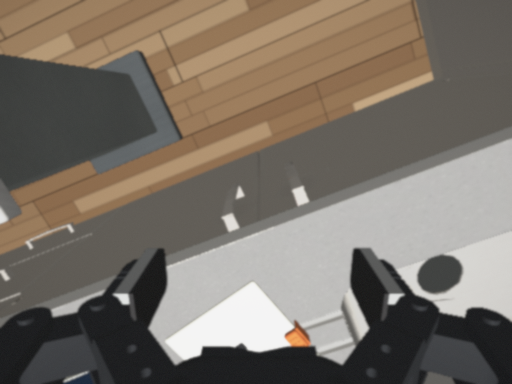

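Run:
```python
import cv2,numpy as np
a=cv2.imread('pics/scene0.png')[140:320,90:390]; a=cv2.resize(a,None,fx=2.66,fy=2.66,interpolation=cv2.INTER_CUBIC)[:600,:800]; cv2.imwrite('pics/s0z.png',a)
b=cv2.imread('pics/side0.png')[145:295,165:315]; cv2.imwrite('pics/d0z.png',cv2.resize(b,None,fx=4,fy=4,interpolation=cv2.INTER_CUBIC))
```

```text
(no output)
```

View pics/s0z.png

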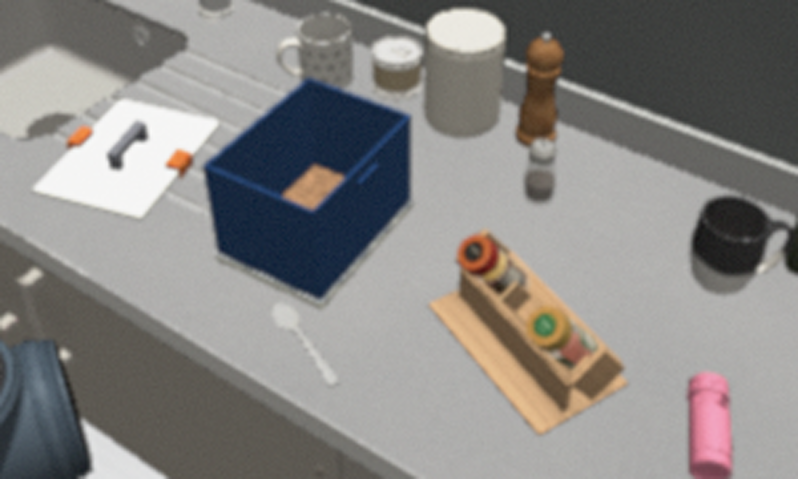

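View pics/d0z.png

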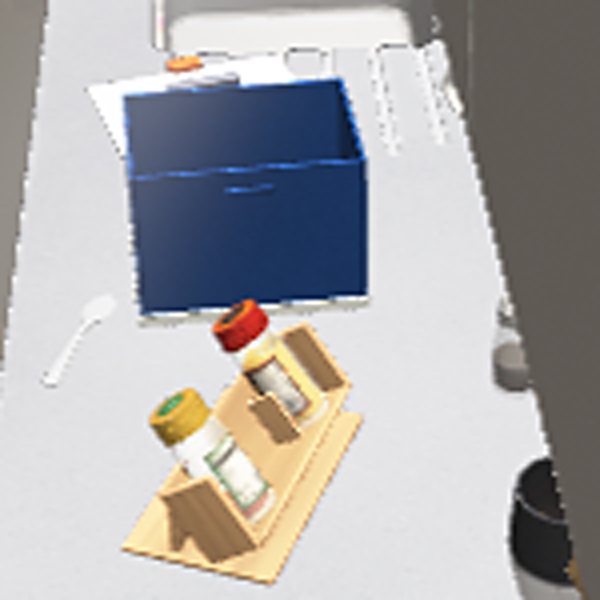

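```bash
cat > h.py <<'E'
import numpy as np, cv2
from scipy.spatial.transform import Rotation as R
from plant import robot
def ray(P,uv,T=None):
    T=P['T'] if T is None else T
    f=192/np.tan(np.radians(P['vfov'])/2)
    d=np.array([(uv[0]-P['cx'])/f,-(uv[1]-P['cy'])/f,-1])
    return T[:3,3],T[:3,:3]@d
def onz(P,uv,z,T=None):
    o,d=ray(P,uv,T); return o+d*(z-o[2])/d[2]
def tri(rays):
    A=0;b=0
    for o,d in rays:
        d=d/np.linalg.norm(d);M=np.eye(3)-np.outer(d,d);A=A+M;b=b+M@o
    p=np.linalg.solve(A,b)
    e=[np.linalg.norm((np.eye(3)-np.outer(d,d)/(d@d))@(p-o)) for o,d in rays]
    return p,e
def proj(P,p,T=None):
    T=P['T'] if T is None else T
    f=192/np.tan(np.radians(P['vfov'])/2)
    c=np.linalg.inv(T)@np.r_[p,1]
    return P['cx']+f*c[0]/-c[2],P['cy']-f*c[1]/-c[2]
def tool():
    s=robot.sense(); T=np.eye(4);T[:3,:3]=R.from_rotvec(s['tool_rot']).as_matrix();T[:3,3]=s['tool_pos'];return T
def wristT(): return tool()@robot.camera_params('wrist')['mount']
E
python3 - <<'E'
from h import *
np.set_printoptions(precision=4,suppress=True)
S=robot.camera_params('scene');D=robot.camera_params('side')
sz=lambda x,y:(90+x/2.66,140+y/2.66); dz=lambda x,y:(165+x/4,145+y/4)
print('box rim scene');
for p in [(207,166),(312,211),(410,118),(311,81)]: print(onz(S,sz(*p),.15))
print('box bottom scene');
for p in [(219,256),(321,300),(410,203)]: print(onz(S,sz(*p),.0))
print('box rim side')
for p in [(124,95),(133,178),(367,160),(345,80)]: print(onz(D,dz(*p),.15))
print('red cap',tri([ray(S,sz(477,251)),ray(D,dz(238,318))]))
print('yel cap',tri([ray(S,sz(548,326)),ray(D,dz(176,408))]))
print('rack base scene',[onz(S,sz(*p),.005) for p in [(430,304),(541,433),(626,383)]])
print('lid scene',[onz(S,sz(*p),.014) for p in [(127,99),(219,122),(142,216),(35,187)]])
print('handle top',[onz(S,sz(*p),.042) for p in [(143,125),(114,158)]])
print('tabs',[onz(S,sz(*p),.028) for p in [(80,135),(180,160)]])
E
```

```text
box rim scene
[0.3937 0.1384 0.15  ]
[ 0.4026 -0.0018  0.15  ]
[0.5933 0.005  0.15  ]
[0.5853 0.1474 0.15  ]
box bottom scene
[0.3979 0.1489 0.    ]
[0.4122 0.0039 0.    ]
[0.6072 0.0133 0.    ]
box rim side
[0.398  0.1461 0.15  ]
[0.4084 0.0009 0.15  ]
[0.6037 0.0122 0.15  ]
[0.5961 0.1558 0.15  ]
red cap (array([ 0.4882, -0.1536,  0.1096]), [np.float64(0.0018998666595015682), np.float64(0.0018998666595014529)])
yel cap (array([ 0.4398, -0.2646,  0.1103]), [np.float64(0.00253734858754058), np.float64(0.002537348587540678)])
rack base scene [array([ 0.4745, -0.1054,  0.005 ]), array([ 0.3945, -0.2927,  0.005 ]), array([ 0.5  , -0.338,  0.005])]
lid scene [array([0.5455, 0.4625, 0.014 ]), array([0.5807, 0.318 , 0.014 ]), array([0.3858, 0.2637, 0.014 ]), array([0.3466, 0.4151, 0.014 ])]
handle top [array([0.4931, 0.3682, 0.042 ]), array([0.4235, 0.3473, 0.042 ])]
tabs [array([0.4411, 0.4359, 0.028 ]), array([0.4795, 0.2893, 0.028 ])]
```

```bash
cat >> h.py <<'E'
np.set_printoptions(precision=4,suppress=True)
X=np.array([.918,-.397,0]);Y=np.array([.397,.918,0])
def go(p,y,x=None,away=None):
    """delta to reach TCP p with tool y axis=y, x axis near x (sign chosen)"""
    T=tool(); y=np.array(y,float);y/=np.linalg.norm(y);x=np.array(x,float);x-=y*(x@y);x/=np.linalg.norm(x)
    Rt=np.c_[x,y,np.cross(x,y)]
    dp=T[:3,:3].T@(np.array(p)-T[:3,3])*1000
    dr=R.from_matrix(T[:3,:3].T@Rt).as_rotvec(degrees=True)
    print('delta_pos',dp.round(1),'turn',dr.round(2),'|dp|',np.linalg.norm(dp).round(),'|dr|',np.linalg.norm(dr).round(1))
def st():
    s=robot.sense();print('t',round(s['clock'],2),'q',np.array(s['q']).round(3),'tcp',np.array(s['tool_pos']).round(4),'F',np.array(s['force']).round(2),'gap',round(s['finger_gap'],3));print(tool()[:3,:3])
E
python3 - <<'E'
from h import *
st()
red=np.array([.488,-.1536,.110]); a=-.5736*X+np.array([0,0,.8192])
pre=red+a*.08
for sx in (1,-1): go(pre,-a,sx*Y); go([.45,.1,.3],-a,sx*Y)
E
```

```text
t 0.15 q [ 1.057  0.049  0.098  1.622 -0.     1.443] tcp [0.1973 0.486  0.2304] F [-0.69 -0.75 -0.55] gap 1.0
[[ 0.3763 -0.0009 -0.9265]
 [ 0.9265 -0.0016  0.3763]
 [-0.0018 -1.      0.0002]]
delta_pos [-482.1   55.6 -464.1] turn [-35.01   1.28   0.29] |dp| 671.0 |dr| 35.0
delta_pos [-262.7  -69.2 -379.3] turn [-35.01   1.28   0.29] |dp| 467.0 |dr| 35.0
delta_pos [-482.1   55.6 -464.1] turn [   0.45 -170.46   53.77] |dp| 671.0 |dr| 178.7
delta_pos [-262.7  -69.2 -379.3] turn [   0.45 -170.46   53.77] |dp| 467.0 |dr| 178.7
```

Run:
```python
from h import *
a=-.5736*X+np.array([0,0,.8192])
go([.36,.0,.33],-a,Y)
```

```text
delta_pos [-389.2  -99.  -333.6] turn [-35.01   1.28   0.29] |dp| 522.0 |dr| 35.0
```

```bash
python3 -m pendant '{"delta_pos":[[-35,-30,-30],[-70,-60,-60],[-110,-90,-95],[-150,-99,-130],[-190,-99,-165],[-230,-99,-198],[-270,-99,-232],[-310,-99,-266],[-350,-99,-300],[-389,-99,-334]],"turn":[[0,0,0],[0,0,0],[0,0,0],[-5,0,0],[-10,0,0],[-15,0,0],[-20,0.5,0],[-25,1,0],[-30,1,0.3],[-35,1.3,0.3]],"gripper":[1,1,1,1,1,1,1,1,1,1]}' 60
python3 - <<'E'
from h import *
st()
red=np.array([.488,-.1536,.110]);a=-.5736*X+np.array([0,0,.8192])
go(red+a*.12,-a,Y)
E
```

```text
clock: 1.15
tool_pos: [0.3488, 0.0348, 0.3306]
tool_rot: [-1.89, -1.245, 0.644]
force: [1.0, 0.9, 0.2]
finger_gap: 0.999
t 1.15 q [ 0.207 -0.918 -0.497  1.467 -0.338  0.522] tcp [0.3488 0.0348 0.3306] F [1.02 0.86 0.19] gap 0.999
[[ 0.3952  0.5303 -0.7501]
 [ 0.9186 -0.2274  0.3232]
 [ 0.0008 -0.8168 -0.577 ]]
delta_pos [-118.   176.8  -38.6] turn [0.23 0.06 0.1 ] |dp| 216.0 |dr| 0.3
```

```bash
python3 -m pendant '{"delta_pos":[[0,0,0],[0,0,0]],"turn":[[0,0,0],[0,0,0]],"gripper":[0.8,0.8]}'
python3 - <<'E'
from h import *
st()
red=np.array([.488,-.1536,.110]);a=-.5736*X+np.array([0,0,.8192])
go(red+a*.12,-a,Y)
E
```

```text
clock: 1.35
tool_pos: [0.3479, 0.0343, 0.3297]
tool_rot: [-1.889, -1.236, 0.64]
force: [0.6, 0.3, -0.2]
finger_gap: 0.8
t 1.35 q [ 0.206 -0.916 -0.496  1.471 -0.337  0.53 ] tcp [0.3479 0.0343 0.3297] F [ 0.65  0.34 -0.16] gap 0.8
[[ 0.402   0.5263 -0.7493]
 [ 0.9156 -0.2284  0.3308]
 [ 0.003  -0.819  -0.5737]]
delta_pos [-116.4  176.6  -41.1] turn [ 0.01 -0.35 -0.04] |dp| 215.0 |dr| 0.4
```

```bash
python3 -m pendant '{"delta_pos":[[-40,30,-14],[-80,70,-28],[-116,110,-41],[-116,150,-41],[-116,177,-41],[-116,177,-41],[-116,177,-41]],"turn":[[0,0,0],[0,0,0],[0,0,0],[0,0,0],[0,0,0],[0,0,0],[0,0,0]],"gripper":[0.8,0.8,0.8,0.8,0.8,0.8,0.8]}'
python3 - <<'E'
from h import *
st()
T=wristT(); P=robot.camera_params('wrist')
im=robot.camera('wrist'); cv2.imwrite('pics/w1.png',im[:,:,::-1])
red=np.array([.488,-.1536,.110]);yel=np.array([.4398,-.2646,.1103])
print(proj(P,red,T),proj(P,yel,T))
E
```

```text
clock: 2.05
tool_pos: [0.4268, -0.1223, 0.2071]
tool_rot: [-1.881, -1.242, 0.647]
force: [0.7, 0.6, 0.4]
finger_gap: 0.8
t 2.05 q [-0.45  -0.895 -0.755  1.105  0.028 -0.035] tcp [ 0.4268 -0.1223  0.2071] F [0.66 0.55 0.43] gap 0.8
[[ 0.3943  0.5245 -0.7546]
 [ 0.919  -0.2227  0.3254]
 [ 0.0026 -0.8218 -0.5698]]
(np.float64(252.01707538428997), np.float64(187.36444451388576)) (np.float64(111.96533472593106), np.float64(187.52340132201692))
```

View pics/w1.png

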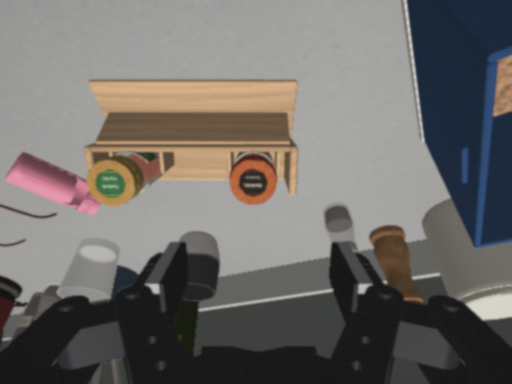

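Run:
```python
from h import *
b=cv2.imread('pics/w1.png')[140:220,70:310]
cv2.imwrite('pics/w1z.png',cv2.resize(b,None,fx=3.3,fy=3.3,interpolation=cv2.INTER_CUBIC))
S=robot.camera_params('scene');D=robot.camera_params('side');W=robot.camera_params('wrist')
sz=lambda x,y:(90+x/2.66,140+y/2.66); dz=lambda x,y:(165+x/4,145+y/4)
T=wristT()
print('red cap',tri([ray(S,sz(477,251)),ray(D,dz(238,318)),ray(W,(253,181),T)]))
print('yel cap',tri([ray(S,sz(548,326)),ray(D,dz(176,408)),ray(W,(112,184),T)]))
```

```text
red cap (array([ 0.4883, -0.1526,  0.1083]), [np.float64(0.001706029209772199), np.float64(0.002367747342277435), np.float64(0.0011389680579217824)])
yel cap (array([ 0.4397, -0.2647,  0.1104]), [np.float64(0.0024936665236858406), np.float64(0.0025829591887081794), np.float64(0.0001099944656525101)])
```

View pics/w1z.png

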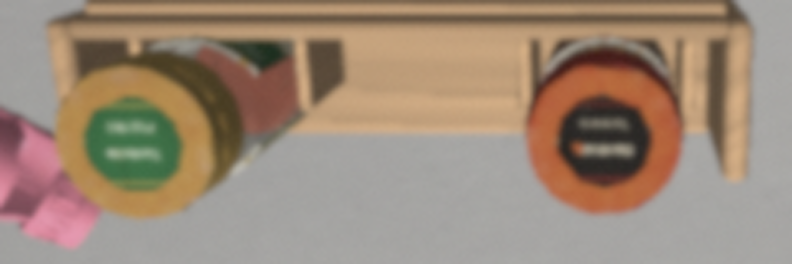

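Run:
```python
from h import *
red=np.array([.488,-.153,.1092]);a=-.5736*X+np.array([0,0,.8192])
st();go(red-a*.036,-a,Y);go(red+a*.01,-a,Y)
```

```text
t 2.1 q [-0.45  -0.897 -0.753  1.104  0.028 -0.035] tcp [ 0.4275 -0.1225  0.2096] F [-0.   -0.13  0.47] gap 0.8
[[ 0.394   0.5277 -0.7525]
 [ 0.9191 -0.2242  0.324 ]
 [ 0.0023 -0.8193 -0.5734]]
delta_pos [ -4.6 157.1   2.2] turn [-0.02  0.08  0.21] |dp| 157.0 |dr| 0.2
delta_pos [ -4.4 111.1   2.2] turn [-0.02  0.08  0.21] |dp| 111.0 |dr| 0.2
```

```bash
python3 -m pendant '{"delta_pos":[[-2,35,1],[-4,70,2],[-4.5,100,2],[-4.5,120,2],[-4.5,135,2],[-4.5,148,2],[-4.5,157,2],[-4.5,157,2]],"turn":[[0,0,0],[0,0,0],[0,0,0],[0,0,0],[0,0,0],[0,0,0],[0,0,0],[0,0,0]],"gripper":[0.8,0.8,0.8,0.8,0.8,0.8,0.8,0.8]}'
python3 - <<'E'
from h import *
st()
im=robot.camera('side'); cv2.imwrite('pics/d2.png',cv2.resize(im[145:295,165:315,::-1],None,fx=4,fy=4,interpolation=cv2.INTER_CUBIC))
im=robot.camera('wrist'); cv2.imwrite('pics/w2.png',im[:,:,::-1])
E
```

```text
clock: 2.9
tool_pos: [0.5072, -0.1622, 0.0799]
tool_rot: [-1.886, -1.243, 0.644]
force: [-0.7, 0.1, 0.1]
finger_gap: 0.801
t 2.9 q [-0.452 -0.569 -0.854  0.674  0.028 -0.036] tcp [ 0.5072 -0.1622  0.0799] F [-0.71  0.08  0.08] gap 0.801
[[ 0.3951  0.5281 -0.7517]
 [ 0.9186 -0.2255  0.3244]
 [ 0.0018 -0.8187 -0.5742]]
```

View pics/d2.png

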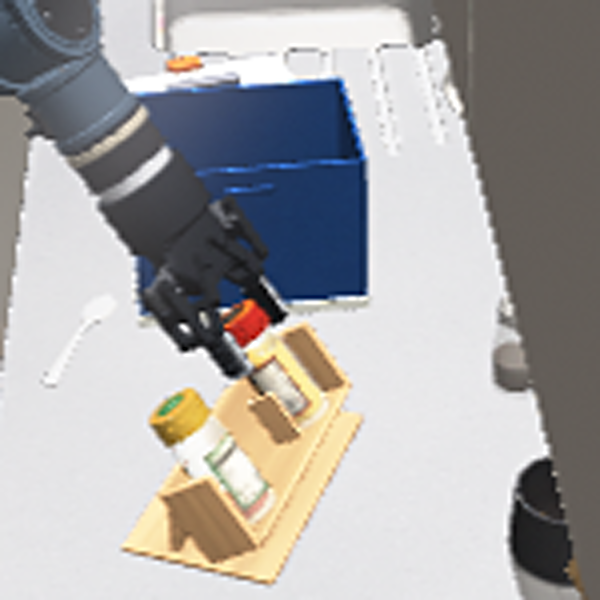

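View pics/w2.png

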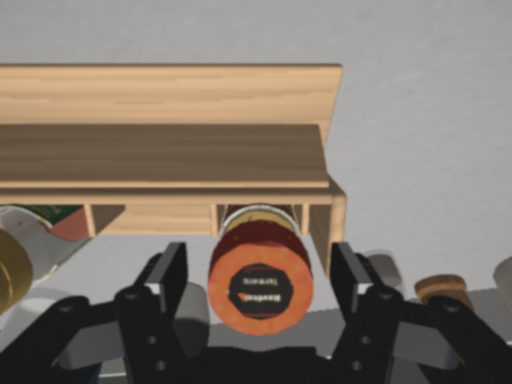

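The fingers straddle the red cap evenly: in the wrist picture the cap is at (261, 289) and the fingertips at columns 187 and 330. Closing.

```bash
python3 -m pendant '{"delta_pos":[[0,0,0],[0,0,0],[0,0,0],[0,0,0],[0,0,0],[0,0,0]],"turn":[[0,0,0],[0,0,0],[0,0,0],[0,0,0],[0,0,0],[0,0,0]],"gripper":[0,0,0,0,0,0]}' 60
python3 - <<'E'
from h import *
st()
E
```

```text
clock: 3.6
tool_pos: [0.5069, -0.1633, 0.0806]
tool_rot: [-1.889, -1.242, 0.642]
force: [-3.5, 3.2, 6.3]
finger_gap: 0.468
t 3.6 q [-0.455 -0.572 -0.855  0.674  0.029 -0.037] tcp [ 0.5069 -0.1633  0.0806] F [-3.5   3.17  6.29] gap 0.468
[[ 0.3971  0.5291 -0.7499]
 [ 0.9178 -0.2269  0.3258]
 [ 0.0022 -0.8177 -0.5757]]
```

```bash
python3 -m pendant '{"delta_pos":[[0,-15,0],[0,-35,0],[0,-60,0],[0,-85,0],[0,-110,0],[0,-110,0]],"turn":[[0,0,0],[0,0,0],[0,0,0],[0,0,0],[0,0,0],[0,0,0]],"gripper":[0,0,0,0,0,0]}'
python3 - <<'E'
from h import *
st()
go([.46,-.12,.27],[0,0,-1],Y)
im=robot.camera('side'); cv2.imwrite('pics/d3.png',cv2.resize(im[145:295,165:315,::-1],None,fx=4,fy=4,interpolation=cv2.INTER_CUBIC))
E
```

```text
clock: 4.2
tool_pos: [0.4487, -0.1388, 0.1727]
tool_rot: [-1.892, -1.243, 0.641]
force: [0.7, -0.6, -1.5]
finger_gap: 0.468
t 4.2 q [-0.466 -0.835 -0.805  0.985  0.034 -0.046] tcp [ 0.4487 -0.1388  0.1727] F [ 0.68 -0.59 -1.47] gap 0.468
[[ 0.3978  0.5311 -0.7481]
 [ 0.9175 -0.2292  0.3251]
 [ 0.0012 -0.8157 -0.5785]]
delta_pos [ 21.8 -77.7 -58.6] turn [35.34 -0.07  0.05] |dp| 100.0 |dr| 35.3
```

View pics/d3.png

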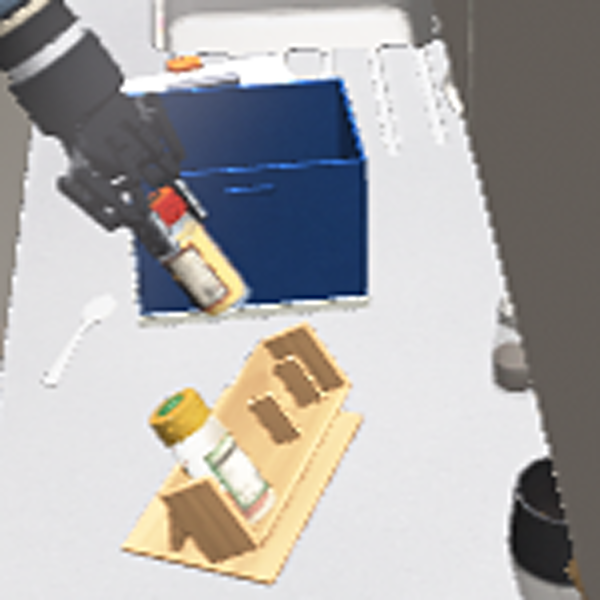

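The red jar is clear of the rack and in line with the fingers. Lift and stand it up.

```bash
python3 -m pendant '{"delta_pos":[[4,-20,-12],[8,-40,-24],[14,-60,-40],[22,-78,-59],[22,-78,-59],[22,-78,-59],[22,-78,-59]],"turn":[[6,0,0],[13,0,0],[20,0,0],[28,0,0],[35.3,0,0],[35.3,0,0],[35.3,0,0]],"gripper":[0,0,0,0,0,0,0]}'
python3 - <<'E'
from h import *
st()
c,s=np.cos(.05),np.sin(.05)
go([.46,.03,.27],[0,0,-1],[-s,c,0])
go([.545,.078,.27],[0,0,-1],[-s,c,0])
E
```

```text
clock: 4.95
tool_pos: [0.4604, -0.1199, 0.2627]
tool_rot: [-1.364, -0.897, 0.906]
force: [-0.8, -0.7, -0.6]
finger_gap: 0.466
t 4.95 q [-0.397 -0.056  0.058  1.697  0.002  0.012] tcp [ 0.4604 -0.1199  0.2627] F [-0.8  -0.71 -0.58] gap 0.466
[[ 0.3976 -0.0105 -0.9175]
 [ 0.9176  0.0063  0.3976]
 [ 0.0016 -0.9999  0.0121]]
delta_pos [137.4  -6.4  60.1] turn [ -0.66 -26.29   0.25] |dp| 150.0 |dr| 26.3
delta_pos [215.2  -6.9   1.2] turn [ -0.66 -26.29   0.25] |dp| 215.0 |dr| 26.3
```

```bash
python3 -m pendant '{"delta_pos":[[25,-7,0],[60,-7,0],[100,-7,0],[140,-7,0],[180,-7,0],[205,-7,1],[215,-7,1],[215,-7,1]],"turn":[[0,-4,0],[-0.3,-10,0],[-0.6,-16,0.2],[-0.7,-22,0.2],[-0.7,-26.3,0.2],[-0.7,-26.3,0.2],[-0.7,-26.3,0.2],[-0.7,-26.3,0.2]],"gripper":[0,0,0,0,0,0,0,0]}'
python3 - <<'E'
from h import *
st()
T=wristT()
np.save('T4.npy',T)
for n in ['wrist','scene','side']:
    im=robot.camera(n); cv2.imwrite(f'pics/{n}4.png',im[:,:,::-1])
E
```

```text
clock: 5.75
tool_pos: [0.5437, 0.079, 0.2746]
tool_rot: [-1.192, -1.253, 1.245]
force: [-0.6, -0.7, -1.6]
finger_gap: 0.466
t 5.75 q [ 0.023  0.119  0.261  1.705 -0.002 -0.029] tcp [0.5437 0.079  0.2746] F [-0.59 -0.66 -1.58] gap 0.466
[[-0.0523  0.0087 -0.9986]
 [ 0.9986 -0.0021 -0.0524]
 [-0.0025 -1.     -0.0085]]
```

View pics/wrist4.png

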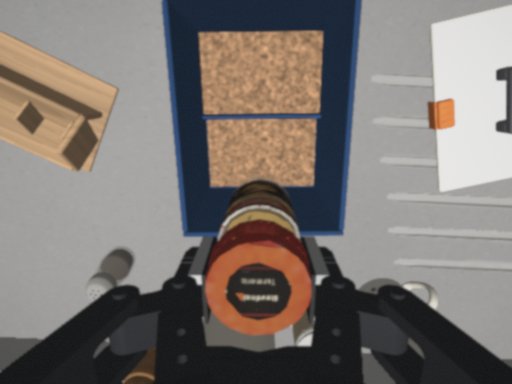

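View pics/scene4.png

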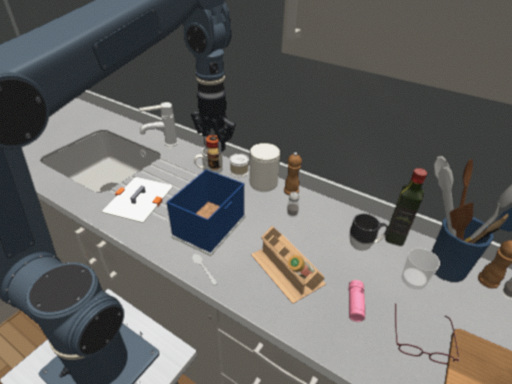

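View pics/side4.png

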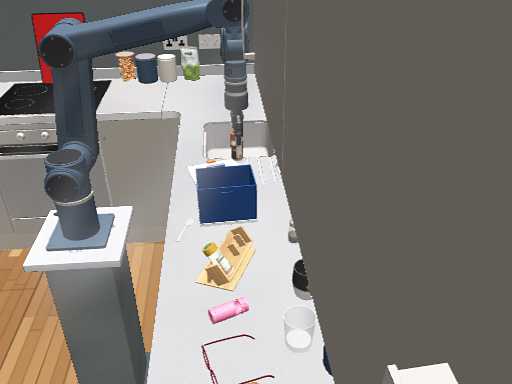

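Run:
```python
from h import *
im=cv2.imread('pics/wrist4.png')
cv2.imwrite('pics/w4z.png',cv2.resize(im[0:250,140:380],None,fx=2.4,fy=2.4,interpolation=cv2.INTER_CUBIC))
T=np.load('T4.npy');W=robot.camera_params('wrist')
for p in [(183,236),(344,236),(164,0),(360,0)]: print(onz(W,p,.15,T))
print('jar cap', onz(W,(259,291),.2746+.036,T))
f=192/np.tan(np.radians(W['vfov'])/2); print(f)
```

```text
[0.5981 0.0124 0.15  ]
[0.5901 0.1619 0.15  ]
[0.4053 0.0022 0.15  ]
[0.3978 0.1478 0.15  ]
jar cap [0.541  0.0802 0.3106]
315.7952464533809
```

View pics/w4z.png

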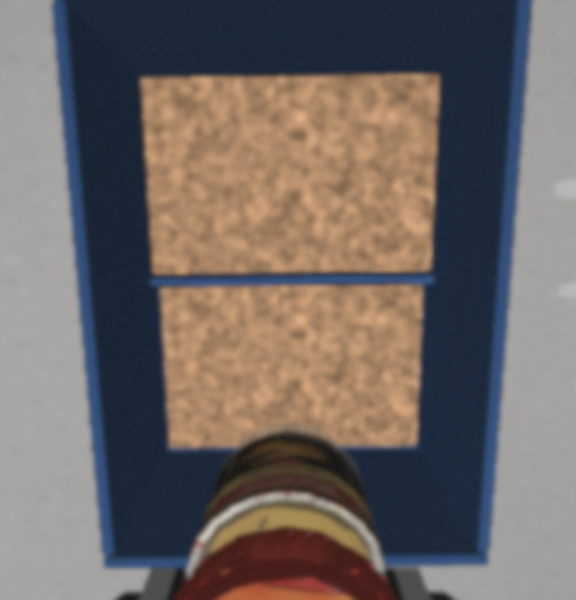

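Run:
```python
from h import *
T=np.load('T4.npy');W=robot.camera_params('wrist')
q=lambda x,y:(140+x/2.4,y/2.4)
print('div',onz(W,q(150,281),.035,T),onz(W,q(435,281),.035,T))
def w(a,b):
    from scipy.optimize import brentq
    g=lambda z:np.linalg.norm(onz(W,q(*a),z,T)-onz(W,q(*b),z,T))-.14
    return brentq(g,-.05,.15)
print('far cork z',w((168,447),(418,447)),w((161,290),(425,290)),'near',w((142,76),(440,74)),w((152,272),(433,272)))
```

```text
div [0.4989 0.0111 0.035 ] [0.4916 0.1512 0.035 ]
far cork z 0.010568816584666602 0.006857213573253064 near 0.023013585540355846 0.028959141591558532
```

```bash
python3 -m pendant '{"delta_pos":[[0,20,1],[0.5,50,1],[1,85,1.5],[1.5,115,1.5],[2,135,1.5],[2,147,1.5],[2,150,1.5],[2,150,1.5]],"turn":[[-0.3,0,0],[-0.5,0,0],[-0.5,0,0],[-0.5,0,0],[-0.5,0,0],[-0.5,0,0],[-0.5,0,0],[-0.5,0,0]],"gripper":[0,0,0,0,0,0,0,0]}'
python3 - <<'E'
from h import *
st()
T=wristT();np.save('T5.npy',T)
im=robot.camera('wrist'); cv2.imwrite('pics/w5.png',im[:,:,::-1])
E
```

```text
clock: 6.7
tool_pos: [0.5442, 0.0791, 0.1246]
tool_rot: [-1.199, -1.257, 1.239]
force: [0.8, 0.7, -0.6]
finger_gap: 0.468
t 6.7 q [ 0.023  0.097 -0.061  1.396 -0.002 -0.026] tcp [0.5442 0.0791 0.1246] F [ 0.82  0.68 -0.64] gap 0.468
[[-0.0494  0.0165 -0.9986]
 [ 0.9988 -0.0015 -0.0494]
 [-0.0024 -0.9999 -0.0164]]
```

View pics/w5.png

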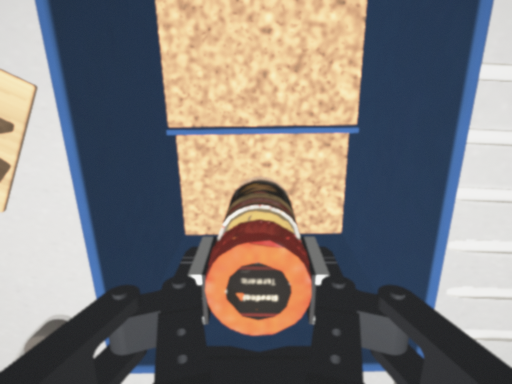

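```bash
python3 -m pendant '{"delta_pos":[[0,5,0],[0,12,0],[0,18,0],[0,22,0],[0,25,0],[0,25,0]],"turn":[[0.3,0,0],[0.6,0,0],[0.9,0,0],[0.9,0,0],[0.9,0,0],[0.9,0,0]],"gripper":[0,0,0,0,0,0]}'
python3 - <<'E'
from h import *
for i in range(4):st()
E
```

```text
clock: 7.35
tool_pos: [0.5439, 0.0797, 0.0982]
tool_rot: [-1.186, -1.244, 1.248]
force: [0.2, 0.5, -0.7]
finger_gap: 0.467
t 7.35 q [ 0.025  0.126 -0.083  1.364 -0.002 -0.026] tcp [0.5439 0.0797 0.0982] F [ 0.18  0.48 -0.68] gap 0.467
[[-0.0504 -0.0013 -0.9987]
 [ 0.9987 -0.0022 -0.0504]
 [-0.0021 -1.      0.0014]]
t 7.35 q [ 0.025  0.126 -0.083  1.364 -0.002 -0.026] tcp [0.5439 0.0797 0.0982] F [ 0.18  0.48 -0.68] gap 0.467
[[-0.0504 -0.0013 -0.9987]
 [ 0.9987 -0.0022 -0.0504]
 [-0.0021 -1.      0.0014]]
t 7.35 q [ 0.025  0.126 -0.083  1.364 -0.002 -0.026] tcp [0.5439 0.0797 0.0982] F [ 0.18  0.48 -0.68] gap 0.467
[[-0.0504 -0.0013 -0.9987]
 [ 0.9987 -0.0022 -0.0504]
 [-0.0021 -1.      0.0014]]
t 7.35 q [ 0.025  0.126 -0.083  1.364 -0.002 -0.026] tcp [0.5439 0.0797 0.0982] F [ 0.18  0.48 -0.68] gap 0.467
[[-0.0504 -0.0013 -0.9987]
 [ 0.9987 -0.0022 -0.0504]
 [-0.0021 -1.      0.0014]]
```

```bash
python3 -m pendant '{"delta_pos":[[0,2,0],[0,4,0],[0,6,0],[0,8,0],[0,10,0],[0,10,0]],"turn":[[0,0,0],[0,0,0],[0,0,0],[0,0,0],[0,0,0],[0,0,0]],"gripper":[0,0,0,0,0,0]}'
python3 - <<'E'
from h import *
st()
E
```

```text
clock: 7.95
tool_pos: [0.5442, 0.0797, 0.0887]
tool_rot: [-1.186, -1.245, 1.248]
force: [0.5, 0.6, -1.6]
finger_gap: 0.47
t 7.95 q [ 0.025  0.13  -0.098  1.344 -0.002 -0.026] tcp [0.5442 0.0797 0.0887] F [ 0.48  0.63 -1.6 ] gap 0.47
[[-0.0503 -0.0005 -0.9987]
 [ 0.9987 -0.0022 -0.0503]
 [-0.0022 -1.      0.0006]]
```

```bash
python3 -m pendant '{"delta_pos":[[0,1,0],[0,2,0],[0,3,0],[0,4,0],[0,4,0]],"turn":[[0,0,0],[0,0,0],[0,0,0],[0,0,0],[0,0,0]],"gripper":[0,0,0,0,0]}'
```

```text
clock: 8.45
tool_pos: [0.5443, 0.0797, 0.0849]
tool_rot: [-1.186, -1.245, 1.248]
force: [-0.6, -0.1, -1.0]
finger_gap: 0.467
```

```bash
python3 -m pendant '{"delta_pos":[[0,1,0],[0,2,0],[0,2,0]],"turn":[[0,0,0],[0,0,0],[0,0,0]],"gripper":[0,0,0]}'
```

```text
clock: 8.75
tool_pos: [0.5443, 0.0796, 0.0829]
tool_rot: [-1.186, -1.245, 1.248]
force: [0.4, 0.0, -1.9]
finger_gap: 0.464
```

```bash
python3 -m pendant '{"delta_pos":[[0,1,0],[0,2,0],[0,2,0]],"turn":[[0,0,0],[0,0,0],[0,0,0]],"gripper":[0,0,0]}'
```

```text
clock: 9.05
tool_pos: [0.5443, 0.0797, 0.0809]
tool_rot: [-1.186, -1.245, 1.248]
force: [0.4, 0.3, -0.8]
finger_gap: 0.464
```

```bash
python3 -m pendant '{"delta_pos":[[0,1,0],[0,2,0],[0,2,0]],"turn":[[0,0,0],[0,0,0],[0,0,0]],"gripper":[0,0,0]}'
```

```text
clock: 9.35
tool_pos: [0.5446, 0.0797, 0.0793]
tool_rot: [-1.187, -1.246, 1.248]
force: [1.1, 0.9, -0.1]
finger_gap: 0.467
```

```bash
python3 -m pendant '{"delta_pos":[[0,1,0],[0,2,0],[0,2,0]],"turn":[[0,0,0],[0,0,0],[0,0,0]],"gripper":[0,0,0]}'
```

```text
clock: 9.65
tool_pos: [0.5448, 0.0797, 0.0775]
tool_rot: [-1.187, -1.246, 1.247]
force: [-0.4, 0.2, 2.2]
finger_gap: 0.464
```

Run:
```python
from h import *
T=wristT();np.save('T6.npy',T)
for n in ['wrist','scene']:
    im=robot.camera(n); cv2.imwrite(f'pics/{n}6.png',im[:,:,::-1])
st()
```

```text
t 9.75 q [ 0.025  0.135 -0.114  1.321 -0.002 -0.026] tcp [0.5448 0.0797 0.0775] F [-0.09  0.43  0.92] gap 0.469
[[-0.0503  0.0011 -0.9987]
 [ 0.9987 -0.0021 -0.0503]
 [-0.0022 -1.     -0.001 ]]
```

View pics/wrist6.png

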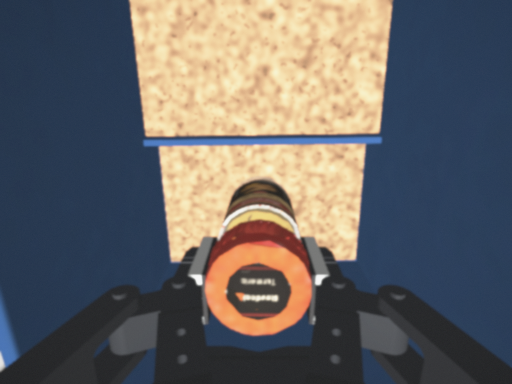

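```bash
python3 -m pendant '{"delta_pos":[[0,0.7,0],[0,1.5,0],[0,1.5,0],[0,1.5,0]],"turn":[[0,0,0],[0,0,0],[0,0,0],[0,0,0]],"gripper":[0,0,0,0]}'; python3 -m pendant '{"delta_pos":[[0,0,0]],"turn":[[0,0,0]],"gripper":[0]}'
```

```text
clock: 10.15
tool_pos: [0.5448, 0.0797, 0.076]
tool_rot: [-1.187, -1.246, 1.247]
force: [-0.3, -0.3, 3.3]
finger_gap: 0.468
clock: 10.25
tool_pos: [0.5448, 0.0797, 0.0759]
tool_rot: [-1.187, -1.246, 1.247]
force: [0.4, 0.0, 3.4]
finger_gap: 0.464
```

```bash
python3 -m pendant '{"delta_pos":[[0,0,0],[0,0,0],[0,0,0],[0,0,0],[0,-10,0],[0,-30,0],[0,-60,0],[0,-100,0],[0,-145,0],[0,-195,0]],"turn":[[0,0,0],[0,0,0],[0,0,0],[0,0,0],[0,0,0],[0,0,0],[0,0,0],[0,0,0],[0,0,0],[0,0,0]],"gripper":[0.6,0.8,0.8,0.8,0.8,0.8,0.8,0.8,0.8,0.8]}'
python3 - <<'E'
from h import *
T=wristT();np.save('T7.npy',T)
im=robot.camera('wrist'); cv2.imwrite('pics/w7.png',im[:,:,::-1])
st()
a=-.5736*X+np.array([0,0,.8192]);yel=np.array([.4398,-.2646,.1095])
go([.44,-.15,.29],[0,0,-1],Y)
E
```

```text
clock: 11.25
tool_pos: [0.5437, 0.0801, 0.2722]
tool_rot: [-1.186, -1.245, 1.248]
force: [0.7, -0.4, -0.6]
finger_gap: 0.8
t 11.3 q [ 0.025  0.124  0.284  1.715 -0.002 -0.025] tcp [0.5471 0.0801 0.2831] F [ 1.28 -0.39  5.7 ] gap 0.798
[[-0.0502  0.0164 -0.9986]
 [ 0.9987 -0.0018 -0.0503]
 [-0.0027 -0.9999 -0.0162]]
delta_pos [-224.5   -8.2  118.4] turn [ 0.95 26.27  0.06] |dp| 254.0 |dr| 26.3
```

View pics/w7.png

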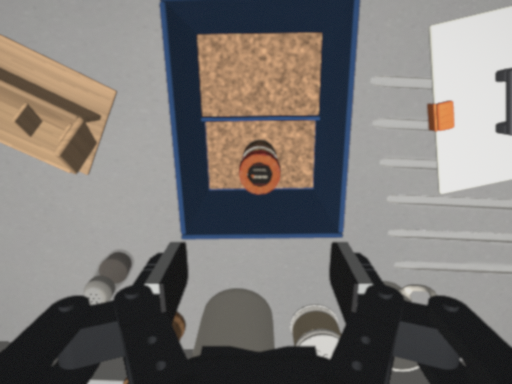

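```bash
python3 -m pendant '{"delta_pos":[[-20,0,10],[-60,0,30],[-105,0,55],[-150,0,80],[-190,0,100],[-215,-5,112],[-224,-8,118],[-224,-8,118]],"turn":[[0,3,0],[0.5,8,0],[0.9,14,0],[0.9,20,0],[0.9,26,0],[0.9,26.3,0],[0.9,26.3,0],[0.9,26.3,0]],"gripper":[0.8,0.8,0.8,0.8,0.8,0.8,0.8,0.8]}'
python3 - <<'E'
from h import *
st()
a=-.5736*X+np.array([0,0,.8192]);yel=np.array([.4398,-.2646,.1095])
go(yel+.09*a,-a,Y)
E
```

```text
clock: 12.1
tool_pos: [0.4377, -0.1505, 0.2802]
tool_rot: [-1.369, -0.891, 0.909]
force: [0.3, -0.6, 0.0]
finger_gap: 0.8
t 12.1 q [-0.472 -0.081  0.07   1.733 -0.006 -0.061] tcp [ 0.4377 -0.1505  0.2802] F [ 0.29 -0.65  0.05] gap 0.8
[[ 0.3996 -0.0133 -0.9166]
 [ 0.9167  0.      0.3996]
 [-0.0053 -0.9999  0.0122]]
delta_pos [-103.4   97.5    2.9] turn [-35.7   -0.07  -0.34] |dp| 142.0 |dr| 35.7
```

```bash
python3 -m pendant '{"delta_pos":[[-20,10,1],[-45,30,1],[-75,55,2],[-95,80,3],[-103,97,3],[-103,97,3],[-103,97,3],[-103,97,3]],"turn":[[-5,0,0],[-12,0,0],[-20,0,0],[-28,0,0],[-35.7,0,-0.3],[-35.7,0,-0.3],[-35.7,0,-0.3],[-35.7,0,-0.3]],"gripper":[0.8,0.8,0.8,0.8,0.8,0.8,0.8,0.8]}'
python3 - <<'E'
from h import *
st()
a=-.5736*X+np.array([0,0,.8192]);yel=np.array([.4398,-.2646,.1095])
T=wristT();P=robot.camera_params('wrist')
im=robot.camera('wrist'); cv2.imwrite('pics/w8.png',im[:,:,::-1])
print(proj(P,yel,T))
go(yel-.036*a,-a,Y)
E
```

```text
clock: 12.9
tool_pos: [0.3965, -0.2452, 0.1918]
tool_rot: [-1.896, -1.247, 0.649]
force: [-0.0, -0.8, 1.1]
finger_gap: 0.8
t 12.9 q [-0.88  -0.822 -0.756  1.071  0.265 -0.4  ] tcp [ 0.3965 -0.2452  0.1918] F [-0.03 -0.82  1.08] gap 0.8
[[ 0.3936  0.5318 -0.7499]
 [ 0.9193 -0.2324  0.3177]
 [-0.0054 -0.8144 -0.5803]]
(np.float64(257.14179670770886), np.float64(183.61962417429373))
delta_pos [  0.2 131.6  11.4] turn [ 0.57  0.39 -0.17] |dp| 132.0 |dr| 0.7
```

View pics/w8.png

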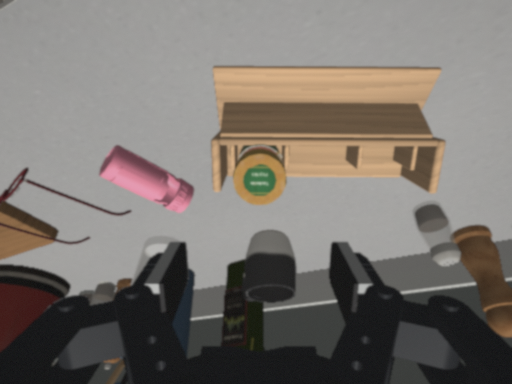

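```bash
python3 -m pendant '{"delta_pos":[[1,0,6],[1.5,15,12],[1.5,45,12.5],[1.5,75,12.5],[1.5,100,12.5],[1.5,118,12.5],[1.5,131,12.5],[1.5,131,12.5]],"turn":[[0.5,0.4,0],[0.5,0.4,0],[0.5,0.4,0],[0.5,0.4,0],[0.5,0.4,0],[0.5,0.4,0],[0.5,0.4,0],[0.5,0.4,0]],"gripper":[0.8,0.8,0.8,0.8,0.8,0.8,0.8,0.8]}'
python3 - <<'E'
from h import *
st()
a=-.5736*X+np.array([0,0,.8192]);yel=np.array([.4398,-.2646,.1095])
go(yel-.036*a,-a,Y)
im=robot.camera('wrist'); cv2.imwrite('pics/w9.png',im[:,:,::-1])
E
```

```text
clock: 13.75
tool_pos: [0.455, -0.268, 0.0699]
tool_rot: [-1.878, -1.233, 0.646]
force: [-0.6, 0.8, 0.5]
finger_gap: 0.795
t 13.75 q [-0.787 -0.55  -0.854  0.702  0.212 -0.313] tcp [ 0.455  -0.268   0.0699] F [-0.55  0.77  0.51] gap 0.795
[[ 0.3996  0.5186 -0.7559]
 [ 0.9167 -0.223   0.3316]
 [ 0.0035 -0.8254 -0.5645]]
delta_pos [ -2.9  -5.3 -10.2] turn [-0.63 -0.25  0.07] |dp| 12.0 |dr| 0.7
```

View pics/w9.png

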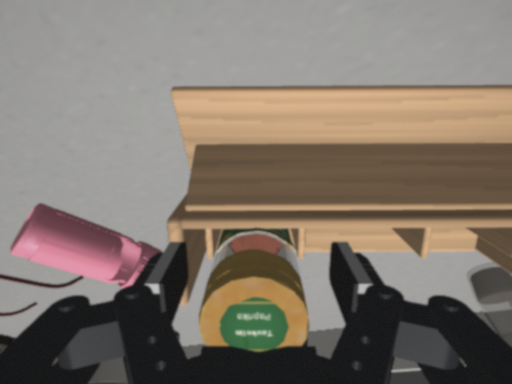

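```bash
python3 -m pendant '{"delta_pos":[[-1,-5,-3],[-2,-5,-7],[-2.5,-5,-10],[-2.5,-5,-10]],"turn":[[-0.6,0,0],[-0.6,0,0],[-0.6,0,0],[-0.6,0,0]],"gripper":[0.8,0.8,0.8,0.8]}'
python3 - <<'E'
from h import *
st()
a=-.5736*X+np.array([0,0,.8192]);yel=np.array([.4398,-.2646,.1095])
go(yel-.036*a,-a,Y)
im=robot.camera('wrist'); cv2.imwrite('pics/w10.png',im[:,:,::-1])
E
```

```text
clock: 14.2
tool_pos: [0.4574, -0.2726, 0.0798]
tool_rot: [-1.891, -1.237, 0.639]
force: [0.2, -0.3, 0.6]
finger_gap: 0.802
t 14.2 q [-0.794 -0.558 -0.844  0.706  0.217 -0.315] tcp [ 0.4574 -0.2726  0.0798] F [ 0.2  -0.31  0.59] gap 0.802
[[ 0.4015  0.5281 -0.7483]
 [ 0.9158 -0.2294  0.3295]
 [ 0.0024 -0.8176 -0.5758]]
delta_pos [ 0.4  0.6 -1.2] turn [ 0.15 -0.31 -0.05] |dp| 1.0 |dr| 0.4
```

View pics/w10.png

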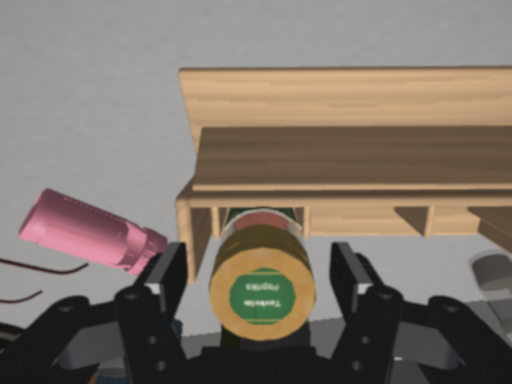

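The yellow cap sits between the fingers at about (263, 296). Grip, then withdraw along the axis.

```bash
python3 -m pendant '{"delta_pos":[[0,0,0],[0,0,0],[0,0,0],[0,0,0],[0,0,0],[0,0,0]],"turn":[[0,0,0],[0,0,0],[0,0,0],[0,0,0],[0,0,0],[0,0,0]],"gripper":[0,0,0,0,0,0]}' 60;  python3 -m pendant '{"delta_pos":[[0,-15,0],[0,-35,0],[0,-60,0],[0,-85,0],[0,-110,0],[0,-110,0],[0,-110,0]],"turn":[[0,0,0],[0,0,0],[0,0,0],[0,0,0],[0,0,0],[0,0,0],[0,0,0]],"gripper":[0,0,0,0,0,0,0]}'
python3 - <<'E'
from h import *
st()
go([.43,-.20,.28],[0,0,-1],Y)
E
```

```text
clock: 14.85
tool_pos: [0.4567, -0.2716, 0.078]
tool_rot: [-1.888, -1.237, 0.64]
force: [-0.6, 1.7, 2.7]
finger_gap: 0.462
clock: 15.55
tool_pos: [0.3987, -0.2469, 0.1678]
tool_rot: [-1.889, -1.236, 0.64]
force: [-0.5, 0.0, -0.5]
finger_gap: 0.464
t 15.55 q [-0.876 -0.808 -0.794  1.026  0.261 -0.387] tcp [ 0.3987 -0.2469  0.1678] F [-0.45  0.01 -0.46] gap 0.464
[[ 0.4017  0.5264 -0.7493]
 [ 0.9157 -0.2283  0.3306]
 [ 0.003  -0.819  -0.5738]]
delta_pos [ 55.8 -86.2 -72.3] turn [35.02 -0.34  0.07] |dp| 126.0 |dr| 35.0
```

```bash
python3 -m pendant '{"delta_pos":[[4,-20,-14],[14,-40,-28],[30,-62,-48],[45,-82,-68],[56,-86,-72],[56,-86,-72],[56,-86,-72],[56,-86,-72]],"turn":[[6,0,0],[13,0,0],[20,0,0],[28,0,0],[35,-0.3,0],[35,-0.3,0],[35,-0.3,0],[35,-0.3,0]],"gripper":[0,0,0,0,0,0,0,0]}'
python3 - <<'E'
from h import *
st()
c,s=np.cos(.05),np.sin(.05)
go([.4486,.0766,.28],[0,0,-1],[-s,c,0])
im=robot.camera('side'); cv2.imwrite('pics/d11.png',cv2.resize(im[145:295,165:315,::-1],None,fx=4,fy=4,interpolation=cv2.INTER_CUBIC))
E
```

```text
clock: 16.35
tool_pos: [0.4292, -0.1992, 0.2786]
tool_rot: [-1.372, -0.904, 0.903]
force: [-0.2, 1.0, -1.7]
finger_gap: 0.468
t 16.35 q [-0.578 -0.067  0.08   1.72   0.002 -0.17 ] tcp [ 0.4292 -0.1992  0.2786] F [-0.15  1.01 -1.66] gap 0.468
[[ 0.3967 -0.0007 -0.9179]
 [ 0.9179  0.0025  0.3967]
 [ 0.002  -1.      0.0017]]
delta_pos [260.9  -0.7  91.6] turn [ -0.07 -26.24   0.14] |dp| 276.0 |dr| 26.2
```

View pics/d11.png

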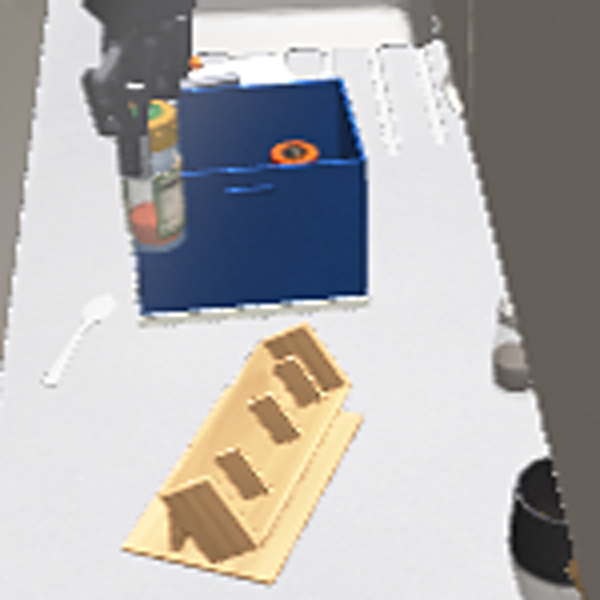

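```bash
python3 -m pendant '{"delta_pos":[[25,-1,8],[65,-1,22],[110,-1,38],[155,-1,54],[200,-1,70],[235,-1,83],[255,-1,90],[261,-1,92],[261,-1,92]],"turn":[[0,-4,0],[0,-10,0],[0,-16,0],[0,-22,0],[0,-26.2,0],[0,-26.2,0],[0,-26.2,0],[0,-26.2,0],[0,-26.2,0]],"gripper":[0,0,0,0,0,0,0,0,0]}'
python3 - <<'E'
from h import *
st()
c,s=np.cos(.05),np.sin(.05)
go([.4486,.0766,.135],[0,0,-1],[-s,c,0])
im=robot.camera('wrist'); cv2.imwrite('pics/w12.png',im[:,:,::-1])
E
```

```text
clock: 17.3
tool_pos: [0.448, 0.0766, 0.2822]
tool_rot: [-1.186, -1.249, 1.244]
force: [0.8, 0.3, -0.8]
finger_gap: 0.463
t 17.3 q [ 0.021 -0.119  0.039  1.725  0.001 -0.03 ] tcp [0.448  0.0766 0.2822] F [ 0.77  0.26 -0.83] gap 0.463
[[-0.0503  0.0032 -0.9987]
 [ 0.9987  0.0015 -0.0502]
 [ 0.0013 -1.     -0.0032]]
delta_pos [ -0.3 147.2  -0.1] turn [0.18 0.02 0.07] |dp| 147.0 |dr| 0.2
```

View pics/w12.png

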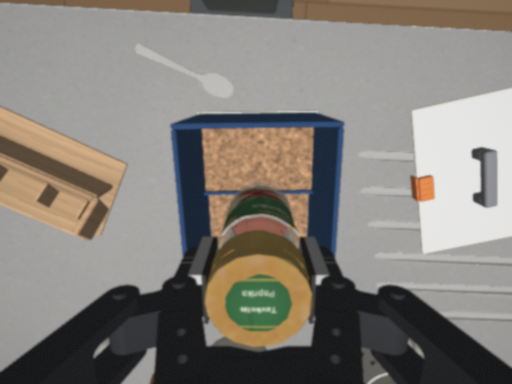

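```bash
python3 -m pendant '{"delta_pos":[[0,20,0],[0,50,0],[0,85,0],[0,115,0],[0,137,0],[0,152,0],[0,160,0],[0,164,0],[0,164,0]],"turn":[[0.2,0,0],[0.2,0,0],[0.2,0,0],[0.2,0,0],[0.2,0,0],[0.2,0,0],[0.2,0,0],[0.2,0,0],[0.2,0,0]],"gripper":[0,0,0,0,0,0,0,0,0]}'
python3 - <<'E'
from h import *
st()
im=robot.camera('wrist'); cv2.imwrite('pics/w13.png',im[:,:,::-1])
E
```

```text
clock: 18.25
tool_pos: [0.4491, 0.0761, 0.1176]
tool_rot: [-1.183, -1.243, 1.245]
force: [0.0, 0.5, -0.7]
finger_gap: 0.466
t 18.25 q [ 0.019 -0.126 -0.296  1.404  0.002 -0.029] tcp [0.4491 0.0761 0.1176] F [ 0.04  0.47 -0.71] gap 0.466
[[-0.048  -0.0025 -0.9988]
 [ 0.9988  0.0015 -0.048 ]
 [ 0.0016 -1.      0.0025]]
```

View pics/w13.png

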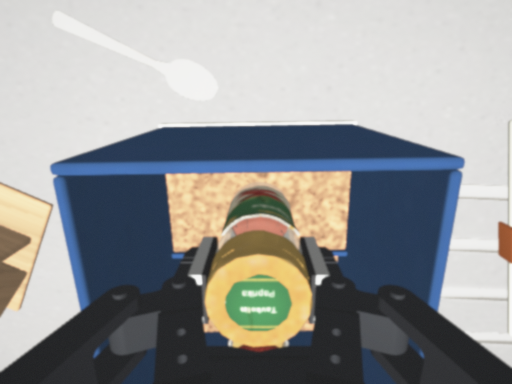

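```bash
python3 -m pendant '{"delta_pos":[[0,2,0],[0,4,0],[0,6,0],[0,8,0],[0,10,0],[0,12,0],[0,14,0],[0,14,0]],"turn":[[0,0,0],[0,0,0],[0,0,0],[0,0,0],[0,0,0],[0,0,0],[0,0,0],[0,0,0]],"gripper":[0,0,0,0,0,0,0,0]}'
```

```text
clock: 19.1
tool_pos: [0.4487, 0.0769, 0.103]
tool_rot: [-1.182, -1.244, 1.246]
force: [-0.8, -0.3, -1.3]
finger_gap: 0.467
```

```bash
python3 -m pendant '{"delta_pos":[[0,1,0],[0,2,0],[0,3,0],[0,3,0]],"turn":[[0,0,0],[0,0,0],[0,0,0],[0,0,0]],"gripper":[0,0,0,0]}'
```

```text
clock: 19.5
tool_pos: [0.4489, 0.0768, 0.1003]
tool_rot: [-1.182, -1.244, 1.246]
force: [-0.0, -0.2, -1.6]
finger_gap: 0.463
```

```bash
python3 -m pendant '{"delta_pos":[[0,1,0],[0,2,0],[0,2,0]],"turn":[[0,0,0],[0,0,0],[0,0,0]],"gripper":[0,0,0]}'
```

```text
clock: 19.8
tool_pos: [0.4492, 0.0769, 0.0985]
tool_rot: [-1.182, -1.244, 1.245]
force: [0.1, 0.2, 0.3]
finger_gap: 0.465
```

```bash
python3 -m pendant '{"delta_pos":[[0,1,0],[0,2,0],[0,2,0]],"turn":[[0,0,0],[0,0,0],[0,0,0]],"gripper":[0,0,0]}'
```

```text
clock: 20.1
tool_pos: [0.4493, 0.0769, 0.0967]
tool_rot: [-1.183, -1.245, 1.245]
force: [0.5, 0.2, 1.3]
finger_gap: 0.467
```

```bash
python3 -m pendant '{"delta_pos":[[0,1,0],[0,1.5,0],[0,1.5,0]],"turn":[[0,0,0],[0,0,0],[0,0,0]],"gripper":[0,0,0]}'; python3 -m pendant '{"delta_pos":[[0,0,0]],"turn":[[0,0,0]],"gripper":[0]}'
```

```text
clock: 20.4
tool_pos: [0.4494, 0.0769, 0.0953]
tool_rot: [-1.183, -1.245, 1.245]
force: [0.2, -0.1, 3.3]
finger_gap: 0.471
clock: 20.5
tool_pos: [0.4494, 0.0769, 0.0953]
tool_rot: [-1.183, -1.245, 1.245]
force: [0.1, -0.4, 3.0]
finger_gap: 0.468
```

The force rose from -1.3 N to about +3 N over 3.5 mm, so the jar is standing on the cork. Release and rise.

```bash
python3 -m pendant '{"delta_pos":[[0,0,0],[0,0,0],[0,0,0],[0,0,0],[0,-10,0],[0,-30,0],[0,-60,0],[0,-100,0],[0,-145,0],[0,-190,0]],"turn":[[0,0,0],[0,0,0],[0,0,0],[0,0,0],[0,0,0],[0,0,0],[0,0,0],[0,0,0],[0,0,0],[0,0,0]],"gripper":[0.6,0.8,0.8,0.8,0.8,0.8,0.8,0.8,0.8,0.8]}'; python3 -m pendant '{"delta_pos":[[0,0,0],[0,0,0]],"turn":[[0,0,0],[0,0,0]],"gripper":[0.8,0.8]}'
python3 - <<'E'
from h import *
T=wristT();np.save('T14.npy',T)
im=robot.camera('wrist'); cv2.imwrite('pics/w14.png',im[:,:,::-1])
st()
E
```

```text
clock: 21.5
tool_pos: [0.4492, 0.0766, 0.2872]
tool_rot: [-1.182, -1.245, 1.245]
force: [1.7, 0.1, 0.2]
finger_gap: 0.796
clock: 21.7
tool_pos: [0.4506, 0.0766, 0.2872]
tool_rot: [-1.186, -1.247, 1.243]
force: [0.9, 0.2, -0.9]
finger_gap: 0.797
t 21.75 q [ 0.02  -0.107  0.056  1.736  0.002 -0.029] tcp [0.4498 0.0766 0.2853] F [-0.29 -0.28 -0.63] gap 0.798
[[-0.0493 -0.0019 -0.9988]
 [ 0.9988  0.0016 -0.0493]
 [ 0.0017 -1.      0.0018]]
```

View pics/w14.png

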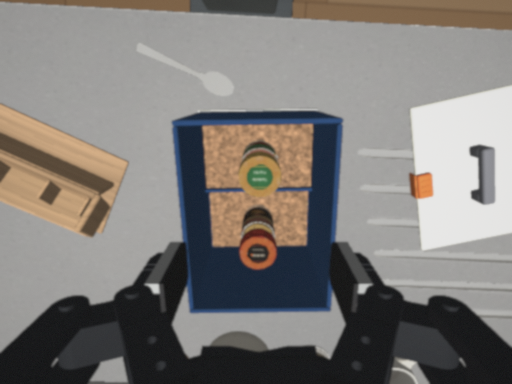

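Run:
```python
from h import *
W=robot.camera_params('wrist');S=robot.camera_params('scene')
T=wristT()
c=[onz(W,p,.15,T) for p in [(174,121),(341,120),(330,310),(190,310)]]
for x in c: print(x)
print('ctr',np.mean(c,0))
print('handle',onz(W,(473,147),.042,T),onz(W,(494,146),.042,T),onz(W,(475,203),.042,T),onz(W,(495,203),.042,T))
print('tabR',onz(W,(422,185),.028,T),'corners',onz(W,(411,110),.014,T),onz(W,(422,249),.014,T))
print('mug',onz(S,(90+325/2.66,140+85/2.66),0.0))
cy,sy=np.cos(.26),np.sin(.26)
go([.459,.361,.25],[0,0,-1],[-sy,cy,0])
```

```text
[0.399  0.0025 0.15  ]
[0.3911 0.1465 0.15  ]
[0.5846 0.1594 0.15  ]
[0.5916 0.0136 0.15  ]
ctr [0.4916 0.0805 0.15  ]
handle [0.4222 0.341  0.042 ] [0.4197 0.3665 0.042 ] [0.4941 0.3617 0.042 ] [0.4928 0.3877 0.042 ]
tabR [0.477  0.2958 0.028 ] corners [0.3828 0.2696 0.014 ] [0.5766 0.3231 0.014 ]
mug [0.7504 0.2657 0.    ]
delta_pos [283.6  35.7 -23.3] turn [ -0.09 -12.07   0.11] |dp| 287.0 |dr| 12.1
```

Run:
```python
from h import *
im=cv2.imread('pics/w14.png')
cv2.imwrite('pics/w14z.png',cv2.resize(im[100:320,160:355],None,fx=2.7,fy=2.7,interpolation=cv2.INTER_CUBIC))
W=robot.camera_params('wrist');T=np.load('T14.npy')
for TT in (T,wristT()):
  print('truth px red',proj(W,[.5448,.0797,.112],TT),'yel',proj(W,[.4494,.0769,.131],TT))
```

```text
truth px red (np.float64(255.7432504879227), np.float64(252.7130902943848)) yel (np.float64(257.33517785722665), np.float64(174.34853346484303))
truth px red (np.float64(255.67309375598066), np.float64(254.86345024782554)) yel (np.float64(257.2681992981519), np.float64(176.22761040799455))
```

View pics/w14z.png

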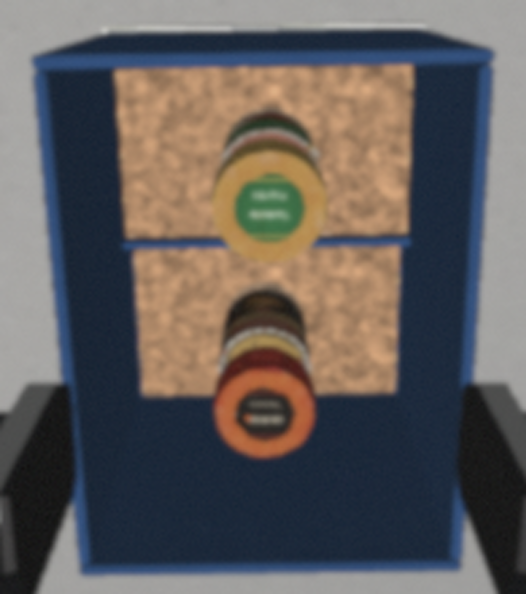

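Run:
```python
from h import *
W=robot.camera_params('wrist');T=(np.load('T14.npy')+wristT())/2
q=lambda x,y:(160+x/2.7-2.75,100+y/2.7+.3)
c=[onz(W,q(*p),.15,T) for p in [(33,56),(494,51),(463,570),(82,572)]]
for x in c: print(x)
c=np.array(c);print('ctr',c.mean(0)); 
for i in range(4): d=c[(i+1)%4]-c[i];print(np.linalg.norm(d),np.arctan2(d[1],d[0]))
d=[onz(W,q(*p),.035,T) for p in [(123,245),(410,242)]];print('div',d,np.mean(d,0))
# inner mouth edges rows near inner 68, far inner 564
```

```text
[ 0.3999 -0.0016  0.15  ]
[0.3911 0.1459 0.15  ]
[0.588  0.1587 0.15  ]
[0.596  0.0108 0.15  ]
ctr [0.4938 0.0784 0.15  ]
0.14780529752492802 1.6303872701900521
0.1972678969081832 0.06467725799237697
0.14812789366143975 -1.516981911195163
0.19641087342145325 -3.0785230897597033
div [array([0.4983, 0.0079, 0.035 ]), array([0.4901, 0.1465, 0.035 ])] [0.4942 0.0772 0.035 ]
```

```bash
python3 -m pendant '{"delta_pos":[[35,0,-3],[80,0,-6],[125,0,-10],[170,0,-14],[215,0,-18],[250,15,-21],[275,50,-23],[283,80,-23],[283,85,-23],[283,85,-23]],"turn":[[0,-2,0],[0,-5,0],[0,-8,0],[0,-11,0],[0,-12.3,0],[0,-12.3,0],[0,-12.3,0],[0,-12.3,0],[0,-12.3,0],[0,-12.3,0]],"gripper":[0.8,0.8,0.8,0.8,0.8,0.8,0.8,0.8,0.8,0.8]}'; python3 -m pendant '{"delta_pos":[[0,0,0]],"turn":[[0,0,0]],"gripper":[0.8]}'
python3 - <<'E'
from h import *
T=wristT();np.save('T15.npy',T)
im=robot.camera('wrist'); cv2.imwrite('pics/w15.png',im[:,:,::-1])
st()
E
```

```text
clock: 22.75
tool_pos: [0.4566, 0.3592, 0.1974]
tool_rot: [-1.067, -1.394, 1.406]
force: [0.4, -0.2, 0.4]
finger_gap: 0.801
clock: 22.85
tool_pos: [0.4587, 0.3598, 0.2014]
tool_rot: [-1.07, -1.4, 1.4]
force: [0.2, -0.2, 0.3]
finger_gap: 0.802
t 22.9 q [0.549 0.195 0.203 1.577 0.003 0.286] tcp [0.4592 0.3601 0.2023] F [0.82 0.72 0.2 ] gap 0.8
[[-0.2598 -0.0004 -0.9656]
 [ 0.9656  0.0029 -0.2598]
 [ 0.0029 -1.     -0.0004]]
```

View pics/w15.png

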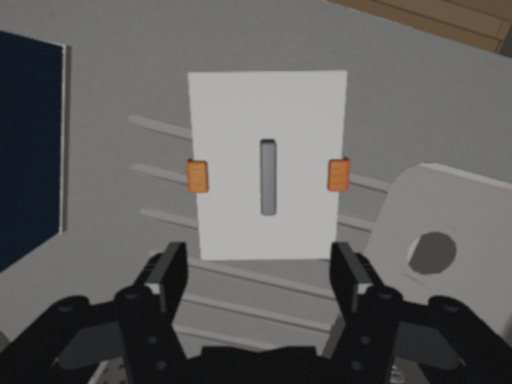

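Run:
```python
from h import *
im=cv2.imread('pics/w15.png')
cv2.imwrite('pics/w15z.png',cv2.resize(im[60:270,170:370],None,fx=2.8,fy=2.8,interpolation=cv2.INTER_CUBIC))
W=robot.camera_params('wrist');T=wristT();b=np.array([-2.5,.3])
P=lambda uv,z:onz(W,np.array(uv)+b,z,T)
h=[P((268,143),.042),P((268,215),.042)];t=[P((197.5,176),.028),P((339,174.5),.028)]
c=[P(p,.014) for p in [(189,72),(346.5,70),(337,259),(201,261)]]
print('handle',h,np.mean(h,0));print('tabs',t,np.mean(t,0));print('plate',np.mean(c,0))
d=t[1]-t[0];print('yaw tabs',np.arctan2(-d[0],d[1]),np.linalg.norm(d))
d=h[1]-h[0];print('yaw h',np.arctan2(d[1],d[0]),np.linalg.norm(d))
c=np.array(c)
for i in range(4): d=c[(i+1)%4]-c[i];print(np.linalg.norm(d),np.arctan2(d[1],d[0]))
```

```text
handle [array([0.4272, 0.3604, 0.042 ]), array([0.4987, 0.3802, 0.042 ])] [0.4629 0.3703 0.042 ]
tabs [array([0.481 , 0.2999, 0.028 ]), array([0.4415, 0.4411, 0.028 ])] [0.4613 0.3705 0.028 ]
plate [0.4633 0.3716 0.014 ]
yaw tabs 0.2727215999744785 0.14665246087291794
yaw h 0.2694591952157211 0.07414062139086969
0.15484486145743603 1.8455873429764285
0.20841394350931391 0.2892943542340356
0.16028986092217448 -1.2935693951079175
0.20879652351406347 -2.87840138185933
```

View pics/w15z.png

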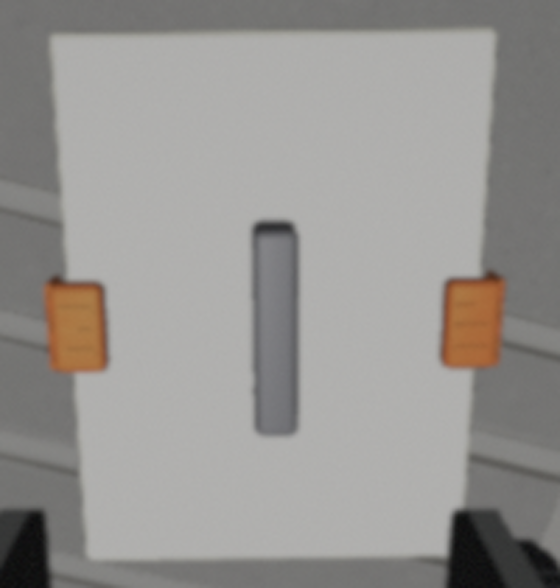

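Run:
```python
from h import *
y=.271;go([.462,.3705,.019],[0,0,-1],[-np.sin(y),np.cos(y),0])
```

```text
delta_pos [  8.8 183.4  -5.3] turn [ 0.02 -0.47  0.16] |dp| 184.0 |dr| 0.5
```

```bash
python3 -m pendant '{"delta_pos":[[4,20,-2],[9,55,-5],[9,90,-5],[9,120,-5],[9,140,-5],[9,150,-5],[9,150,-5]],"turn":[[0,-0.5,0],[0,-0.5,0],[0,-0.5,0],[0,-0.5,0],[0,-0.5,0],[0,-0.5,0],[0,-0.5,0]],"gripper":[0.5,0.5,0.5,0.5,0.5,0.5,0.5]}' 80
python3 - <<'E'
from h import *
st()
y=.271;go([.462,.3705,.019],[0,0,-1],[-np.sin(y),np.cos(y),0])
im=robot.camera('wrist'); cv2.imwrite('pics/w16.png',im[:,:,::-1])
E
```

```text
clock: 23.6
tool_pos: [0.4605, 0.3701, 0.0503]
tool_rot: [-1.065, -1.405, 1.407]
force: [-0.2, 0.8, 0.3]
finger_gap: 0.501
t 23.6 q [ 0.562  0.255 -0.031  1.287  0.003  0.29 ] tcp [0.4605 0.3701 0.0503] F [-0.16  0.81  0.3 ] gap 0.501
[[-0.2685 -0.0033 -0.9633]
 [ 0.9633  0.0012 -0.2685]
 [ 0.0021 -1.      0.0028]]
delta_pos [-0.1 31.3 -1.6] turn [-0.16  0.05  0.12] |dp| 31.0 |dr| 0.2
```

View pics/w16.png

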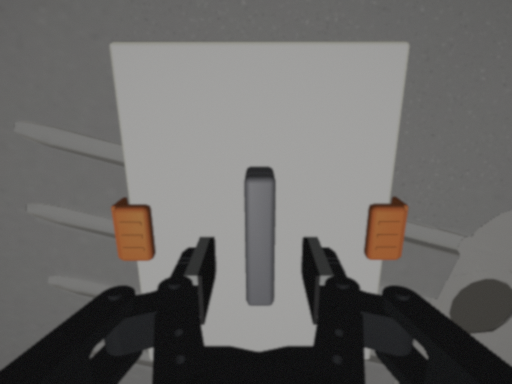

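```bash
python3 -m pendant '{"delta_pos":[[0,12,-1],[0,22,-1.5],[0,28,-1.5],[0,31,-1.5],[0,31,-1.5]],"turn":[[0,0,0],[0,0,0],[0,0,0],[0,0,0],[0,0,0]],"gripper":[0.5,0.5,0.5,0.5,0.5]}'; python3 -m pendant '{"delta_pos":[[0,0,0],[0,0,0],[0,0,0],[0,0,0],[0,0,0],[0,0,0]],"turn":[[0,0,0],[0,0,0],[0,0,0],[0,0,0],[0,0,0],[0,0,0]],"gripper":[0,0,0,0,0,0]}' 80
python3 - <<'E'
from h import *
st()
im=robot.camera('wrist'); cv2.imwrite('pics/w17.png',im[:,:,::-1])
E
```

```text
clock: 24.15
tool_pos: [0.4612, 0.3709, 0.0185]
tool_rot: [-1.064, -1.405, 1.408]
force: [-0.5, 0.3, 0.7]
finger_gap: 0.498
clock: 24.75
tool_pos: [0.4622, 0.3715, 0.02]
tool_rot: [-1.065, -1.407, 1.406]
force: [-0.8, 0.4, 3.8]
finger_gap: 0.168
t 24.75 q [ 0.562  0.279 -0.064  1.228  0.003  0.29 ] tcp [0.4622 0.3715 0.02  ] F [-0.78  0.4   3.81] gap 0.168
[[-0.2694 -0.0018 -0.963 ]
 [ 0.963   0.0022 -0.2694]
 [ 0.0026 -1.      0.0012]]
```

View pics/w17.png

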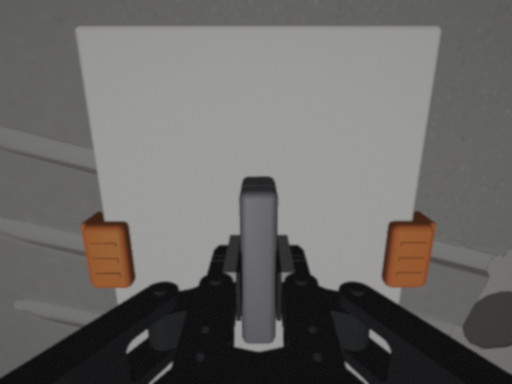

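```bash
python3 - <<'E'
from h import *
W=robot.camera_params('wrist');T=wristT();b=np.array([-2.5,.3])
t=[onz(W,np.array(p)+b,.028,T) for p in [(110,255),(407,255)]]
print(t,np.mean(t,0)); d=t[1]-t[0];print(np.arctan2(-d[0],d[1]),np.linalg.norm(d))
print((tool()[:3,:3].T@(np.mean(t,0)-tool()[:3,3]))*1000)
E
python3 -m pendant '{"delta_pos":[[0,-10,0],[0,-30,0],[0,-60,0],[0,-100,0],[0,-140,0],[0,-180,0],[0,-205,0],[0,-220,0],[0,-220,0]],"turn":[[0,0,0],[0,0,0],[0,0,0],[0,0,0],[0,0,0],[0,0,0],[0,0,0],[0,0,0],[0,0,0]],"gripper":[0,0,0,0,0,0,0,0,0]}'
python3 - <<'E'
from h import *
st()
for n in ['wrist','scene']:
    im=robot.camera(n); cv2.imwrite(f'pics/{n}18.png',im[:,:,::-1])
E
```

```text
[array([0.4788, 0.3025, 0.028 ]), array([0.4408, 0.4394, 0.028 ])] [0.4598 0.371  0.028 ]
0.2707787437310487 0.14201800976291706
[ 0.1931 -7.9463  2.4619]
clock: 25.7
tool_pos: [0.4633, 0.3714, 0.2423]
tool_rot: [-1.066, -1.41, 1.403]
force: [0.1, 0.3, -2.6]
finger_gap: 0.167
t 25.7 q [0.561 0.231 0.324 1.66  0.003 0.289] tcp [0.4633 0.3714 0.2423] F [ 0.09  0.28 -2.61] gap 0.167
[[-0.2693  0.0011 -0.9631]
 [ 0.963   0.0041 -0.2693]
 [ 0.0037 -1.     -0.0022]]
```

View pics/wrist18.png

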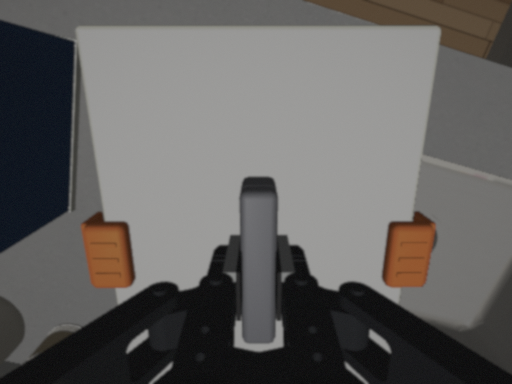

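View pics/scene18.png

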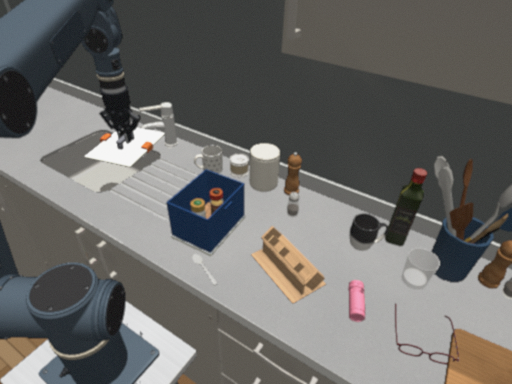

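Run:
```python
from h import *
y=.057;go([.495,.078,.235],[0,0,-1],[-np.sin(y),np.cos(y),0])
```

```text
delta_pos [-290.7    3.    47.2] turn [-0.21 12.36  0.09] |dp| 295.0 |dr| 12.4
```

```bash
python3 -m pendant '{"delta_pos":[[-25,3,4],[-60,3,10],[-100,3,16],[-145,3,23],[-190,3,31],[-230,3,37],[-262,3,43],[-282,3,46],[-291,3,47],[-291,3,47]],"turn":[[0,1,0],[0,3,0],[0,5,0],[-0.2,7,0],[-0.2,9,0],[-0.2,11,0],[-0.2,12.4,0],[-0.2,12.4,0],[-0.2,12.4,0],[-0.2,12.4,0]],"gripper":[0,0,0,0,0,0,0,0,0,0]}'
python3 - <<'E'
from h import *
st()
y=.057;go([.495,.078,.182],[0,0,-1],[-np.sin(y),np.cos(y),0])
E
```

```text
clock: 26.8
tool_pos: [0.4948, 0.0772, 0.234]
tool_rot: [-1.179, -1.248, 1.249]
force: [-0.6, 0.6, -1.9]
finger_gap: 0.172
t 26.8 q [ 0.019 -0.012  0.044  1.629  0.002 -0.035] tcp [0.4948 0.0772 0.234 ] F [-0.63  0.56 -1.9 ] gap 0.172
[[-0.0544 -0.0025 -0.9985]
 [ 0.9985  0.0024 -0.0544]
 [ 0.0025 -1.      0.0024]]
delta_pos [ 0.7 52.  -0.4] turn [-0.14 -0.15  0.14] |dp| 52.0 |dr| 0.2
```

```bash
python3 -m pendant '{"delta_pos":[[0,15,0],[0.7,32,0],[0.7,45,0],[0.7,52,0],[0.7,52,0]],"turn":[[0,0,0],[0,0,0],[0,0,0],[0,0,0],[0,0,0]],"gripper":[0,0,0,0,0]}'
python3 - <<'E'
from h import *
st()
for n,(r0,r1,c0,c1) in {'wrist':(0,384,0,512),'scene':(150,260,150,260),'side':(145,245,165,285)}.items():
    im=robot.camera(n)[r0:r1,c0:c1,::-1]; k=1 if n=='wrist' else 5; cv2.imwrite(f'pics/{n}19.png',cv2.resize(im,None,fx=k,fy=k,interpolation=cv2.INTER_CUBIC))
E
```

```text
clock: 27.3
tool_pos: [0.4943, 0.0794, 0.1821]
tool_rot: [-1.178, -1.251, 1.251]
force: [-0.5, -0.7, -3.0]
finger_gap: 0.169
t 27.3 q [ 0.024 -0.019 -0.066  1.526  0.002 -0.034] tcp [0.4943 0.0794 0.1821] F [-0.54 -0.74 -3.02] gap 0.169
[[-0.0574 -0.0027 -0.9983]
 [ 0.9983  0.0023 -0.0574]
 [ 0.0025 -1.      0.0026]]
```

View pics/wrist19.png

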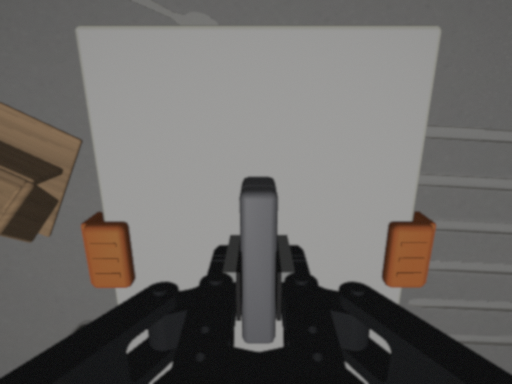

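View pics/scene19.png

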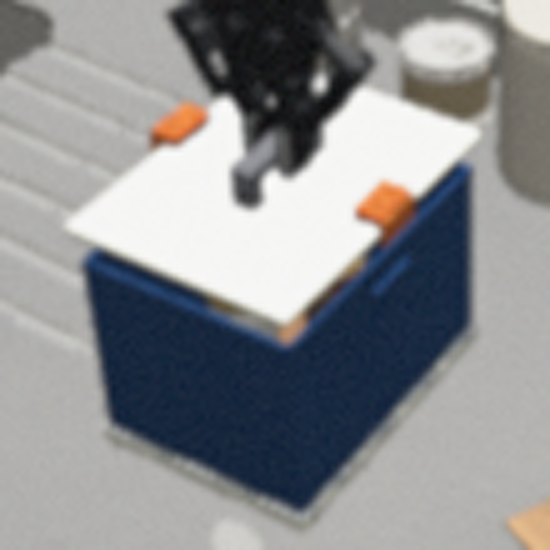

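View pics/side19.png

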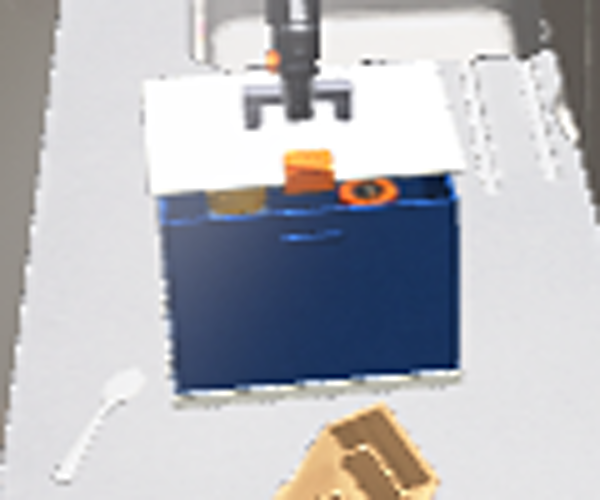

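Run:
```python
from h import *
S=robot.camera_params('scene');D=robot.camera_params('side')
d=lambda x,y:(165+x/5,145+y/5); s=lambda x,y:(150+x/5,150+y/5)
print('box side',onz(D,(165+133/4,145+178/4),.15),onz(D,(165+367/4,145+160/4),.15))
print('lid side',onz(D,d(152,195),.17),onz(D,d(468,175),.17))
print('lid side upper',onz(D,d(143,80),.176),onz(D,d(446,64),.176))
print('box scene',[onz(S,s(*p),.15) for p in [(89,262),(284,345),(470,165)]])
print('lid scene',[onz(S,s(*p),.171) for p in [(65,230),(276,327),(481,134)]])
```

```text
box side [0.4084 0.0009 0.15  ] [0.6037 0.0122 0.15  ]
lid side [0.4003 0.0035 0.17  ] [0.6098 0.0104 0.17  ]
lid side upper [0.3911 0.1565 0.176 ] [0.6073 0.1608 0.176 ]
box scene [array([0.3937, 0.1385, 0.15  ]), array([0.4028, 0.0001, 0.15  ]), array([0.5989, 0.0093, 0.15  ])]
lid scene [array([0.3901, 0.1503, 0.171 ]), array([ 0.3946, -0.0025,  0.171 ]), array([0.6063, 0.0062, 0.171 ])]
```

```bash
python3 -m pendant '{"delta_pos":[[-1.5,0,-1],[-2.5,3,-1.2],[-2.5,6,-1.2],[-2.5,9,-1.2],[-2.5,11,-1.2],[-2.5,13,-1.2],[-2.5,15,-1.2],[-2.5,15,-1.2]],"turn":[[0,0,0],[0,0.3,0],[0,0.3,0],[0,0.3,0],[0,0.3,0],[0,0.3,0],[0,0.3,0],[0,0.3,0]],"gripper":[0,0,0,0,0,0,0,0]}'
python3 - <<'E'
from h import *
st()
E
```

```text
clock: 28.25
tool_pos: [0.4966, 0.0763, 0.1684]
tool_rot: [-1.183, -1.248, 1.245]
force: [-0.3, -0.5, -2.2]
finger_gap: 0.17
t 28.25 q [ 0.018 -0.016 -0.091  1.496  0.002 -0.033] tcp [0.4966 0.0763 0.1684] F [-0.33 -0.52 -2.19] gap 0.17
[[-0.0511 -0.0001 -0.9987]
 [ 0.9987  0.0021 -0.0511]
 [ 0.0021 -1.      0.    ]]
```

```bash
python3 -m pendant '{"delta_pos":[[0,1,0],[0,2,0],[0,3,0],[0,4,0],[0,4,0]],"turn":[[0,0,0],[0,0,0],[0,0,0],[0,0,0],[0,0,0]],"gripper":[0,0,0,0,0]}'
```

```text
clock: 28.75
tool_pos: [0.4967, 0.0763, 0.1646]
tool_rot: [-1.183, -1.248, 1.245]
force: [-0.3, 0.2, -2.8]
finger_gap: 0.164
```

```bash
python3 -m pendant '{"delta_pos":[[0,0.7,0],[0,1.5,0],[0,1.5,0]],"turn":[[0,0,0],[0,0,0],[0,0,0]],"gripper":[0,0,0]}'
python3 - <<'E'
from h import *
st()
E
```

```text
clock: 29.05
tool_pos: [0.4967, 0.0763, 0.1631]
tool_rot: [-1.183, -1.248, 1.245]
force: [0.3, 0.7, -2.7]
finger_gap: 0.169
t 29.05 q [ 0.018 -0.016 -0.101  1.486  0.002 -0.033] tcp [0.4967 0.0763 0.1631] F [ 0.34  0.68 -2.7 ] gap 0.169
[[-0.051   0.0003 -0.9987]
 [ 0.9987  0.0021 -0.051 ]
 [ 0.0021 -1.     -0.0004]]
```

The rim went in without resistance; on to seating.

```bash
python3 -m pendant '{"delta_pos":[[0,0.7,0],[0,1.5,0],[0,1.5,0]],"turn":[[0,0,0],[0,0,0],[0,0,0]],"gripper":[0,0,0]}'
```

```text
clock: 29.35
tool_pos: [0.4969, 0.0763, 0.162]
tool_rot: [-1.184, -1.248, 1.245]
force: [-1.0, 0.2, -2.0]
finger_gap: 0.166
```

```bash
python3 -m pendant '{"delta_pos":[[0,0.7,0],[0,1,0],[0,1,0]],"turn":[[0,0,0],[0,0,0],[0,0,0]],"gripper":[0,0,0]}'
```

```text
clock: 29.65
tool_pos: [0.497, 0.0764, 0.162]
tool_rot: [-1.184, -1.249, 1.244]
force: [-2.8, -0.4, 6.1]
finger_gap: 0.165
```

```bash
python3 -m pendant '{"delta_pos":[[0,0,0],[0,0,0],[0,0,0],[0,0,0],[0,-8,0],[0,-25,0],[0,-50,0],[0,-85,0],[0,-105,0],[0,-105,0]],"turn":[[0,0,0],[0,0,0],[0,0,0],[0,0,0],[0,0,0],[0,0,0],[0,0,0],[0,0,0],[0,0,0],[0,0,0]],"gripper":[0.4,0.5,0.5,0.5,0.5,0.5,0.5,0.5,0.5,0.5]}'; python3 -m pendant '{"delta_pos":[[0,0,0],[0,0,0]],"turn":[[0,0,0],[0,0,0]],"gripper":[0.2,0]}'
python3 - <<'E'
from h import *
st()
T=wristT();np.save('T20.npy',T)
for n,(r0,r1,c0,c1) in {'wrist':(0,384,0,512),'scene':(150,260,150,260),'side':(145,245,165,285)}.items():
    im=robot.camera(n)[r0:r1,c0:c1,::-1]; k=1 if n=='wrist' else 5; cv2.imwrite(f'pics/{n}20.png',cv2.resize(im,None,fx=k,fy=k,interpolation=cv2.INTER_CUBIC))
E
```

```text
clock: 30.65
tool_pos: [0.4987, 0.0762, 0.2704]
tool_rot: [-1.19, -1.254, 1.241]
force: [0.4, 0.3, -0.0]
finger_gap: 0.501
clock: 30.85
tool_pos: [0.4962, 0.0761, 0.2644]
tool_rot: [-1.182, -1.246, 1.246]
force: [0.4, 0.6, -0.2]
finger_gap: 0.168
t 30.85 q [ 0.017  0.001  0.117  1.689  0.002 -0.034] tcp [0.4962 0.0761 0.2644] F [ 0.39  0.58 -0.19] gap 0.168
[[-0.0511 -0.0018 -0.9987]
 [ 0.9987  0.0022 -0.0511]
 [ 0.0022 -1.      0.0016]]
```

View pics/wrist20.png

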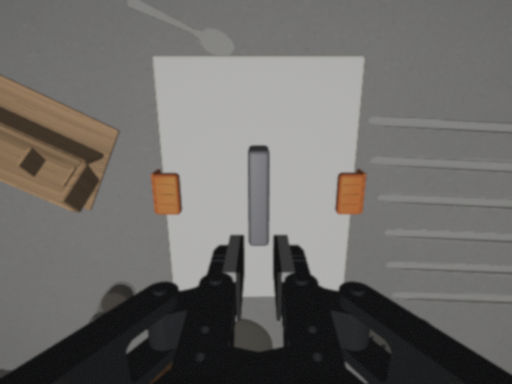

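View pics/scene20.png

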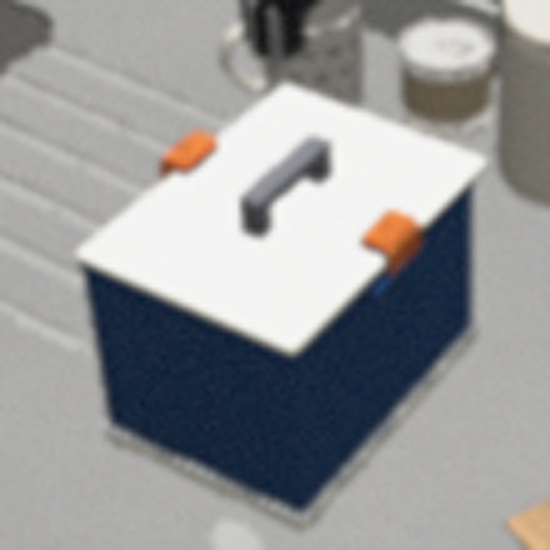

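View pics/side20.png

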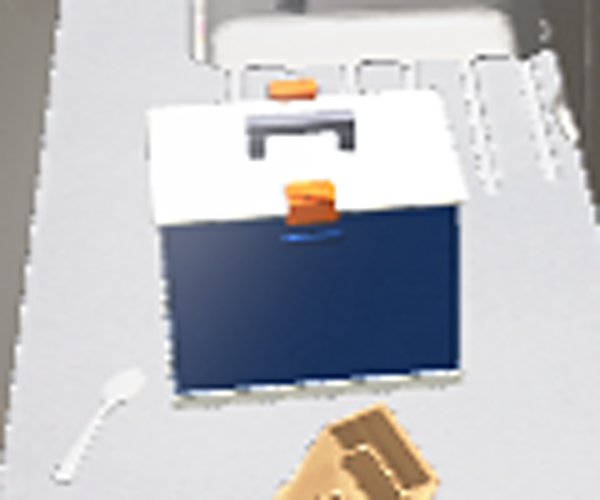

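Run:
```python
from h import *
W=robot.camera_params('wrist');T=np.load('T20.npy');b=np.array([-2.5,.3])
t=[onz(W,np.array(p)+b,.17,T) for p in [(167.5,194),(350.5,194)]];print(t,np.mean(t,0))
y=.051;x=[-np.sin(y),np.cos(y),0]
go([.4934,.148,.185],[0,0,-1],x)
```

```text
[array([0.499 , 0.0038, 0.17  ]), array([0.4917, 0.1482, 0.17  ])] [0.4953 0.076  0.17  ]
delta_pos [71.8 79.4 -1.2] turn [-0.13  0.    0.13] |dp| 107.0 |dr| 0.2
```

```bash
python3 -m pendant '{"delta_pos":[[25,0,0],[55,10,0],[72,35,0],[72,60,0],[72,75,0],[72,79,0],[72,79,0]],"turn":[[0,0,0],[0,0,0],[0,0,0],[0,0,0],[0,0,0],[0,0,0],[0,0,0]],"gripper":[0,0,0,0,0,0,0]}' 40
python3 - <<'E'
from h import *
st()
y=.051;go([.4934,.148,.165],[0,0,-1],[-np.sin(y),np.cos(y),0])
im=robot.camera('wrist'); cv2.imwrite('pics/w21.png',im[:,:,::-1])
E
```

```text
clock: 31.7
tool_pos: [0.4922, 0.148, 0.1857]
tool_rot: [-1.182, -1.246, 1.246]
force: [0.3, -0.4, 1.1]
finger_gap: 0.001
t 31.7 q [ 0.16   0.015 -0.025  1.532  0.002  0.109] tcp [0.4922 0.148  0.1857] F [ 0.31 -0.39  1.05] gap 0.001
[[-0.0511 -0.0021 -0.9987]
 [ 0.9987  0.0017 -0.0511]
 [ 0.0018 -1.      0.002 ]]
delta_pos [-0.1 20.7 -1.2] turn [-0.11  0.01  0.1 ] |dp| 21.0 |dr| 0.2
```

View pics/w21.png

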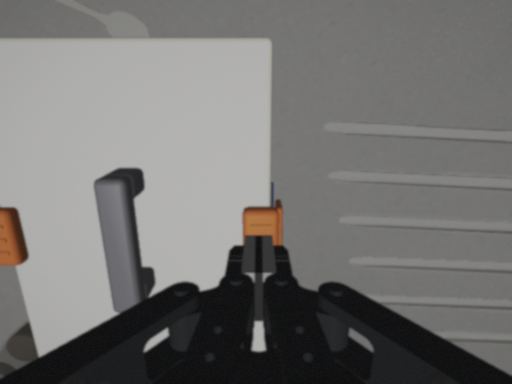

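```bash
python3 -m pendant '{"delta_pos":[[0,8,-1],[0,13,-1],[0,15,-1],[0,17,-1],[0,19,-1],[0,21,-1],[0,22,-1],[0,22,-1]],"turn":[[0,0,0],[0,0,0],[0,0,0],[0,0,0],[0,0,0],[0,0,0],[0,0,0],[0,0,0]],"gripper":[0,0,0,0,0,0,0,0]}'
```

```text
clock: 32.55
tool_pos: [0.4942, 0.1482, 0.1657]
tool_rot: [-1.184, -1.249, 1.245]
force: [-1.7, -0.8, 5.0]
finger_gap: 0.002
```

```bash
python3 -m pendant '{"delta_pos":[[0,1,0],[0,2,0],[0,2,0]],"turn":[[0,0,0],[0,0,0],[0,0,0]],"gripper":[0,0,0]}'
```

```text
clock: 32.85
tool_pos: [0.4942, 0.1483, 0.1633]
tool_rot: [-1.184, -1.248, 1.245]
force: [-1.0, -1.6, 5.4]
finger_gap: -0.001
```

```bash
python3 -m pendant '{"delta_pos":[[0,1,0],[0,2,0],[0,2,0]],"turn":[[0,0,0],[0,0,0],[0,0,0]],"gripper":[0,0,0]}'
```

```text
clock: 33.15
tool_pos: [0.4942, 0.1482, 0.162]
tool_rot: [-1.184, -1.249, 1.244]
force: [-3.1, -1.4, 7.5]
finger_gap: 0.001
```

```bash
python3 -m pendant '{"delta_pos":[[0,0.5,0],[0,1,0],[0,1,0]],"turn":[[0,0,0],[0,0,0],[0,0,0]],"gripper":[0,0,0]}'
```

```text
clock: 33.45
tool_pos: [0.4942, 0.1483, 0.162]
tool_rot: [-1.185, -1.249, 1.244]
force: [-4.5, -1.0, 10.0]
finger_gap: 0.001
```

```bash
python3 -m pendant '{"delta_pos":[[0,-10,0],[0,-30,0],[-10,-55,0],[-45,-60,0],[-90,-60,0],[-125,-55,0],[-143,-40,0],[-144,-28,0],[-144,-25,0],[-144,-25,0]],"turn":[[0,0,0],[0,0,0],[0,0,0],[0,0,0],[0,0,0],[0,0,0],[0,0,0],[0,0,0],[0,0,0],[0,0,0]],"gripper":[0,0,0,0,0,0,0,0,0,0]}'
python3 - <<'E'
from h import *
st()
y=.051;go([.5005,.005,.165],[0,0,-1],[-np.sin(y),np.cos(y),0])
im=robot.camera('wrist'); cv2.imwrite('pics/w22.png',im[:,:,::-1])
E
```

```text
clock: 34.45
tool_pos: [0.5009, 0.0054, 0.1835]
tool_rot: [-1.181, -1.248, 1.246]
force: [-0.4, 0.1, 0.6]
finger_gap: 0.0
t 34.45 q [-0.125 -0.019 -0.063  1.528  0.003 -0.177] tcp [0.5009 0.0054 0.1835] F [-0.43  0.08  0.62] gap 0.0
[[-0.052  -0.0015 -0.9986]
 [ 0.9986  0.003  -0.052 ]
 [ 0.0031 -1.      0.0013]]
delta_pos [-0.4 18.5  0.4] turn [-0.08  0.06  0.18] |dp| 19.0 |dr| 0.2
```

View pics/w22.png

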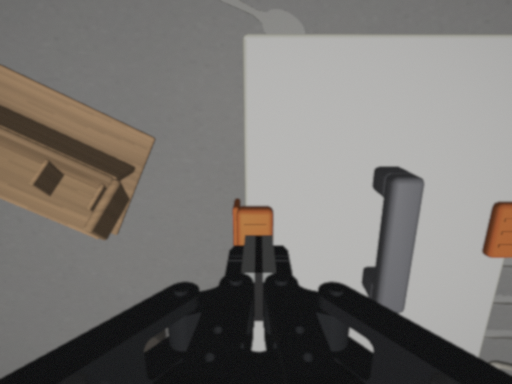

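```bash
python3 -m pendant '{"delta_pos":[[-1,6,0],[-1,11,0],[-1,13,0],[-1,15,0],[-1,17,0],[-1,19,0],[-1,20,0],[-1,20,0]],"turn":[[0,0,0],[0,0,0],[0,0,0],[0,0,0],[0,0,0],[0,0,0],[0,0,0],[0,0,0]],"gripper":[0,0,0,0,0,0,0,0]}'
```

```text
clock: 35.3
tool_pos: [0.5015, 0.0038, 0.1653]
tool_rot: [-1.183, -1.249, 1.244]
force: [-2.4, 1.5, 4.7]
finger_gap: -0.001
```

```bash
python3 -m pendant '{"delta_pos":[[0,1,0],[0,2,0],[0,2,0]],"turn":[[0,0,0],[0,0,0],[0,0,0]],"gripper":[0,0,0]}'
```

```text
clock: 35.6
tool_pos: [0.5014, 0.0038, 0.1629]
tool_rot: [-1.183, -1.249, 1.244]
force: [-2.0, 2.2, 4.8]
finger_gap: 0.001
```

```bash
python3 -m pendant '{"delta_pos":[[0,0.7,0],[0,1.5,0],[0,1.5,0]],"turn":[[0,0,0],[0,0,0],[0,0,0]],"gripper":[0,0,0]}'
```

```text
clock: 35.9
tool_pos: [0.5015, 0.0038, 0.162]
tool_rot: [-1.183, -1.249, 1.244]
force: [-3.6, 1.9, 7.1]
finger_gap: 0.002
```

```bash
python3 -m pendant '{"delta_pos":[[0,0.5,0],[0,1,0],[0,1,0]],"turn":[[0,0,0],[0,0,0],[0,0,0]],"gripper":[0,0,0]}'; python3 -m pendant '{"delta_pos":[[0,-10,0],[0,-30,0],[0,-60,0],[0,-100,0],[0,-140,0],[0,-150,0],[0,-150,0],[0,-150,0]],"turn":[[0,0,0],[0,0,0],[0,0,0],[0,0,0],[0,0,0],[0,0,0],[0,0,0],[0,0,0]],"gripper":[0,0,0,0,0,0,0,0]}'
python3 - <<'E'
from h import *
st()
for n,(r0,r1,c0,c1) in {'wrist':(0,384,0,512),'scene':(150,260,150,260),'side':(145,245,165,285)}.items():
    im=robot.camera(n)[r0:r1,c0:c1,::-1]; k=1 if n=='wrist' else 5; cv2.imwrite(f'pics/{n}23.png',cv2.resize(im,None,fx=k,fy=k,interpolation=cv2.INTER_CUBIC))
E
```

```text
clock: 36.2
tool_pos: [0.5015, 0.0038, 0.162]
tool_rot: [-1.184, -1.249, 1.244]
force: [-5.6, 1.9, 10.6]
finger_gap: 0.001
clock: 37.0
tool_pos: [0.5015, 0.003, 0.3087]
tool_rot: [-1.183, -1.247, 1.245]
force: [0.1, 0.2, -0.0]
finger_gap: 0.006
t 37.0 q [-0.129  0.023  0.229  1.778  0.002 -0.18 ] tcp [0.5015 0.003  0.3087] F [ 0.11  0.22 -0.03] gap 0.006
[[-0.0509 -0.0009 -0.9987]
 [ 0.9987  0.002  -0.0509]
 [ 0.0021 -1.      0.0008]]
```

View pics/wrist23.png

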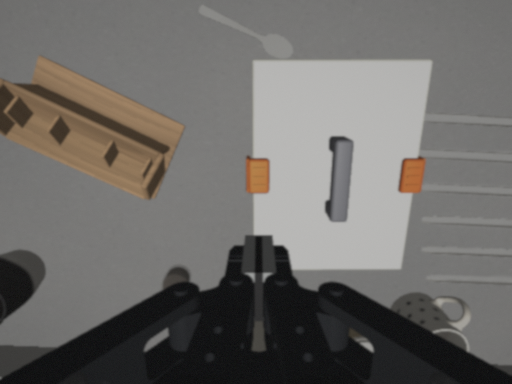

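View pics/scene23.png

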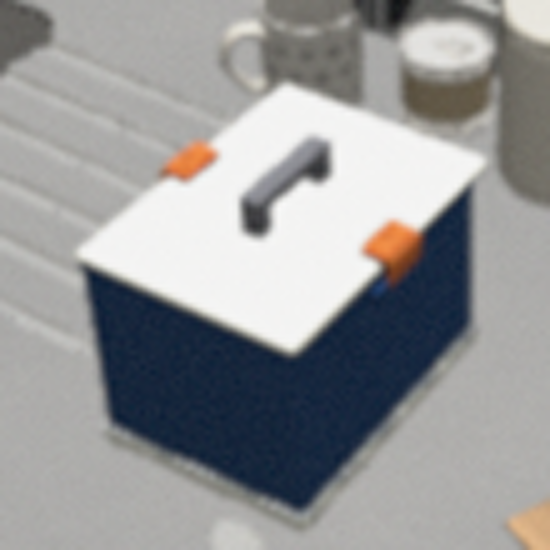

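View pics/side23.png

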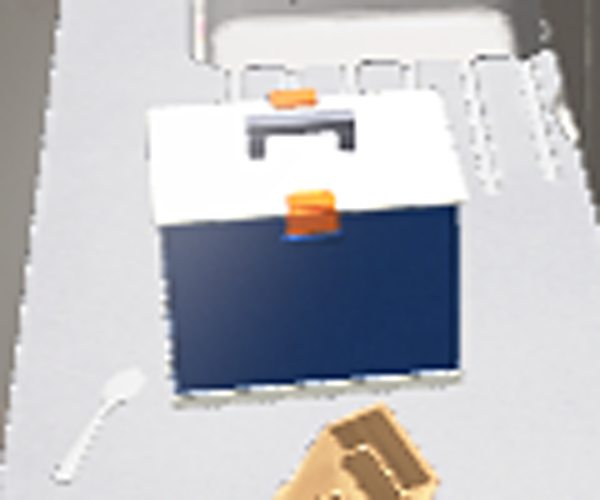

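The lid lies flush on the box, and both tabs have dropped. In the scene crop the left tab went from row 150 to 160 and the right from 232 to 243; the side crop shows the same drop. The arm is clear, so I am handing in.

```bash
python3 -c "
from plant import robot
print(robot.finish_job())"
```

```text
the job is handed in; nothing more can be done
None
```

The job was handed in at 37.0 s. Both jars are in the box, the lid is on and both tabs are pressed. `finish_job` reports no verdict, so this rests on my own checks.

- **Jars:** the red-capped jar went in the far half and the yellow-capped in the near half. Each was lowered until the vertical force had risen about 4–4.5 N, and only then let go. The wrist picture taken before the lid went on showed both standing upright, near the middle of their halves.
- **Lid:** its rim entered the box mouth without resistance. It seated at the height I had worked out from where it lay on the worktop, and I let go with both tabs still up.
- **Tabs:** each took about 5 N of travel, then stopped 8 mm below its starting height with the force rising to about 10 N. The last pictures show both down and the lid flush. The arm is clear, about 150 mm above the box, with no force on the wrist.
- **Mug and salt shaker:** the arm came near neither, and no unexpected force appeared. I did not measure whether they had moved.

**Disagreements between checks:**
- The scene, side and wrist cameras differed by up to about 8 mm in x and 9 mm in y on where the box centre is. I corrected the wrist view using the released jars, then shifted the lid 2–3 mm from the scene and side views before lowering it.
- The wrist view put the far cork 2–5 mm lower than the stated range allows. I relied on the felt contact there instead.

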